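Put the piston away and lock the tongued lid board onto the parts box

ROBOT

A 7-joint arm with a two-finger parallel gripper is mounted at the origin on the work surface; the furniture and walls round the work are solid. World frame = base frame: x ahead of the robot, y to its left, z up, the work surface at z = 0. Lengths are in m, angles in degrees, forces in N, time in s.
With the tool pointing down it reaches from about 0.425 to 0.875 m from the base axis. Payload 4.7 kg.
Tool frame: the origin (TCP) lies on the centre line of the jaws, within the pads' length; the fingertips stand 25 mm ahead of it and the grasp point (between the pads) lies 6 mm ahead of it; z points along the fingers, y is the direction in which the jaws open and shut (so a half turn about z gives the same grasp; the last joint's range is limited). The gripper opens to 87 mm and grips with 3 to 60 N. Pads are 19 mm wide; open, the fingers measure 117 mm over their backs; the gripper's body (75 mm by 190 mm) begins 51 mm behind the grasp point.
Start: joints at [-75.052, 18.392, -4.016, 83.108, 1.295, 78.541, -3.26], TCP at [0.159, 0.63, 0.248] pointing down, gripper open.
Joint ranges: [-163.93, 163.93], [-17.29, 119.83], [-79.2, 71.16], [3.27, 140.29], [-89.18, 269.18], [5.43, 117.66], [-154.24, 154.24]. Speed limits (degrees/s): [147.25, 147.25, 180, 180, 180, 180, 180].

INTERFACE

Orientations are given as [roll, pitch, yaw] about the fixed x, y, z axes, in that order (R = Rz(yaw) Ry(pitch) Rx(roll)).
In Python, from cell import env gives the robot as it stands.
- The arm moves only by the shell command python3 -m creep 'ROWS' [OPENING] [FORCE]. ROWS is JSON, a list of rows, each an object of numbers: "tx", "ty", "tz": the shift along the tool's x, y, z in m; "rx", "ry", "rz": the turn, a rotation vector about the tool's x, y, z in degrees. In form: [{"tx": .., "ty": .., "tz": .., "rx": .., "ry": .., "rz": ..}, ...]. A call has 1 to 20 rows; each row shifts and turns the commanded pose from where the row before left it, along the tool's axes as they then stand; what a row does not reach is not made up. A row lasts 1/8 s, in which the tool goes at most 62.5 mm and 10.7 degrees, less where a joint would pass 70% of its speed; a pose out of reach is approached as far as the arm can. A call is refused whole if a number of a shift passes 0.0625 or a number of a turn 10.7, either way. A call with a gripper value outside its range is refused whole. OPENING is the finger opening in m, from 0 to 0.087, set as the call begins (- or left out, the last holds). The fingers move at their own pace and stop on an object; FORCE is the grip in N (left out, the last holds). Time passes only in rows, so rows that do not move let the fingers close. It gives the time, the measured TCP pose, the force and the opening at its end, in the units of the state.
- env.get_obs(): the state, without advancing time (a new reading comes with each control period).
- env.read_camera(name): name is "scene" or "top" or "wrist"; returns a dict with "pixels" (384x512x3 uint8, red, green, blue), "intrinsics" (3x3 intrinsics, pixels), "R" (3x3) and "t" (3): a world point X has camera coordinates R X + t. Camera axes: x right, y down, z forward; pixel columns grow to the right and rows downward; lengths in m; the calibration is good to about 2 mm. A picture is of the moment at which its call begins. There is no depth.
- env.sign_off(): hands the job in, once; it reports no verdict.
The state is a dict: "time_s": time; "qpos": joint angles; "joint_velocities": joint speeds; "effort": joint torques, N m; "tool_pos": TCP position; "tool_rot": TCP orientation; "force": force on the tool from outside, world axes, zero at the start; "wrist_torque": the same for the moment, N m; "grip_width": finger opening in m.
Only numpy, scipy, OpenCV 4.12 (cv2) and the standard library are available. Lean on these libraries where they do the work, as an engineer would, in place of code of your own. Each camera call takes 0.05 s, during which the arm holds its last target.

TASK

Stand the loose piston inside the open plywood parts box. Then close the box with its lid board: angle the board so that its metal tongue goes under the aluminium lip into the groove, and lower it until it lies flat, fully home between the lip and the tall backboard. Let go of everything and leave the other loose things where they are.

Things in the scene. Friction and masses are not known exactly. Their poses are not given: they have to be found in the camera images.
- piston_center (a point): Centre of the loose grey metal piston, round, 42 mm in diameter, 48 mm tall, standing on the bench with its axis (z) vertical; this point is 24 mm above its underside. It stands at one of three places on the right of the bench; a yellow grease tin and a steel bearing take the others.
- lid_handle (a point): Centre of the black grip bar on the loose wooden lid board (about 0.3 kg) lying flat on the bench. Bar: 14 mm thick (x), 70 mm long (y), 29 mm high, 16 mm gap below it. Point: 44.5 mm above the board's underside, over the middle of its wooden body of 135 (x) x 120 (y) x 14 mm. Axes: z up out of the board, -x towards the tongue.
- tongue (a point): Middle of the tip of the lid board's aluminium tongue, 1.5 mm above the board's underside, 83.5 mm from the board's middle. The tongue is 100 mm wide, stands out 16 mm from the board's -x edge, flush with the underside; 5 mm thick at the root, 3 mm in its last 6 mm. Board with tongue: 151 mm long. Axes as the board's.
- groove (a point): Groove mouth of the plywood parts box (fixed; place and yaw vary): mid-width, under the free edge of the aluminium lip, at the height of the lid's seat, 64 mm above the bench. z up, +x from groove to backboard. Slot from seat to lip 9 mm high; lip 5 mm thick. Seat ledge from x = -2 to +12 mm; behind it, under the lip, a deep hollow to x = -20 mm, where a tilted tongue can dip.
- backboard (a point): Middle of the top edge of the backboard's face, 140 mm from the groove point in +x and 68 mm above the seat. Between lip and backboard the board fits only tongue first, tilted about 22 degrees or more (30 is comfortable) (tongue side low), then lowered while it slides in; seated, its middle is about 70 mm from the groove point, 2 mm play either way.
- box_floor (a point): Centre of the inner floor of the parts box, 8 mm above the bench, 56 mm below the lid's seat; axes as the groove point, which lies 70 mm to its -x side. Open space: x from -58 to +60 mm, 126 mm wide in y; ledges as high as the seat at both x ends (far one 10 mm deep), side walls 70 mm above the floor.
- grease_tin: Yellow grease tin, 68 mm in diameter, 61 mm tall, standing; origin at the centre of its underside. Bystander.
- bearing: Steel ball bearing lying flat, 47 mm in diameter, 14 mm high; origin at the centre of its underside. Bystander.
- oiler: Red bench oiler, 104 mm in diameter, 83 mm tall; origin at the centre of its underside. Bystander.
- spark_plug: Spark plug lying down, 72 mm long, 24 mm thick; origin at the centre of the underside. Bystander.
There are look-alikes about, which are no part of the job. Of the things that look like the part that bears piston_center, take the one that is farthest to the robot's left at the start. What is shaped like the part that bears lid_handle but blue is not meant.

How it is judged:
By the outcome, as a careful person would: the job done as asked, in the order asked, and still so for the second after the job is handed in, with the robot touching nothing.
It also fails if it takes over 53 s, if anything falls off the work surface, if the arm or the gripper's body presses on something with over 40 N, if the wrist force passes 120 N, or if a joint passes its speed limit or range.

## Working session

There is one attempt and no reset: what is moved stays moved. The work goes in short steps, Python scripts to look and compute and a shell command to move; the robot and the scene stay as the last step left them, time stands still between calls to the robot, and variables do not carry over. Pictures are saved under pics/ and viewed, and the job is handed in when it is done.

```bash
ls; mkdir -p pics; cat > h.py <<'E'
import numpy as np, cv2
from cell import env
from scipy.spatial.transform import Rotation as Ro
def snap(n,f):
    c=env.read_camera(n); cv2.imwrite('pics/'+f+'.png',c['pixels'][:,:,::-1]); np.savez('pics/'+f+'.npz',**c); return c
def crop(f,x0,y0,x1,y1,s,o):
    im=cv2.imread('pics/'+f+'.png')[y0:y1,x0:x1]; cv2.imwrite('pics/'+o+'.png',cv2.resize(im,None,fx=s,fy=s,interpolation=cv2.INTER_CUBIC))
def ray(c,u,v,z):
    d=c['R'].T@np.linalg.inv(c['intrinsics'])@np.array([u,v,1.]); o=-c['R'].T@c['t']
    return o+d*(z-o[2])/d[2]
def proj(c,X):
    p=c['intrinsics']@(c['R']@np.array(X)+c['t']); return p[:2]/p[2]
def load(f): return dict(np.load('pics/'+f+'.npz'))
E
python3 - <<'E'
from h import *
for n in ['scene','top','wrist']: 
    c=snap(n,n+'0'); print(n,-c['R'].T@c['t'])
print(env.get_obs())
E
```

```text
pics
scene [ 0.01008369 -0.5928823   0.85611973]
top [ 0.35801578 -0.06360835  1.49058721]
wrist [0.08895705 0.64773786 0.38433314]
{'time_s': 0.15, 'qpos': array([-75.05144847,  18.42935794,  -4.0146148 ,  83.15838347,
         1.29544182,  78.53910589,  -3.26132337]), 'joint_velocities': array([-0.01992268, -0.14271668,  0.03871519, -0.23083926,  0.02857492,
        0.10582341, -0.0062037 ]), 'effort': array([-2.86538061e-04, -4.91795576e+01, -4.04686360e-01, -3.12878931e+01,
       -6.39546127e-02,  4.04100842e-02,  1.26919599e-04]), 'tool_pos': array([0.1587629 , 0.62993423, 0.24671604]), 'tool_rot': array([-1.79918387e+02,  5.66414103e-03,  1.65858731e+02]), 'force': array([ 0.84669539,  0.02311249, -0.52046646]), 'wrist_torque': array([ 0.00419214,  0.04072417, -0.02862017]), 'grip_width': 0.08715790084737193}
```

View pics/scene0.png

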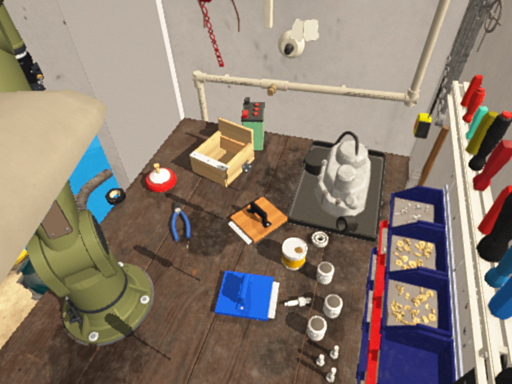

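View pics/top0.png

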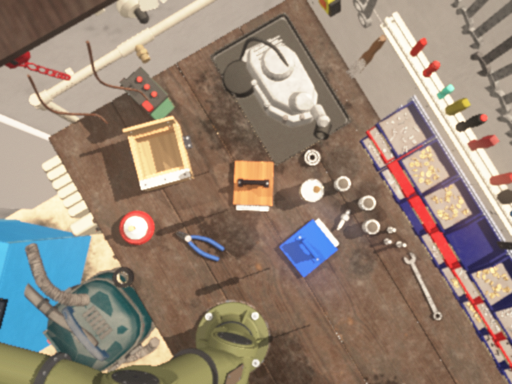

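View pics/wrist0.png

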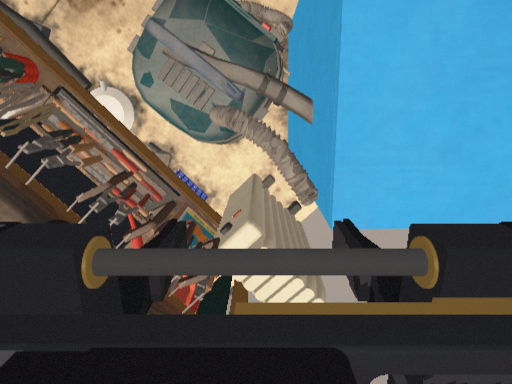

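```bash
python3 - <<'E'
from h import *
c=load('top0')
for X in [(0,0,0),(.5,0,0),(.5,.3,0),(.5,-.3,0)]: print(X,proj(c,X))
crop('top0',220,140,400,260,4.4,'t1'); crop('top0',110,100,290,220,4.4,'t2')
crop('scene0',180,110,350,240,4.6,'s1'); crop('scene0',200,220,360,340,4.8,'s2')
E
```

```text
(0, 0, 0) [231.80890631 337.85027273]
(0.5, 0, 0) [229.99107437 174.74502776]
(0.5, 0.3, 0) [133.6791941  176.06180184]
(0.5, -0.3, 0) [326.04638147 173.43176155]
```

View pics/t1.png

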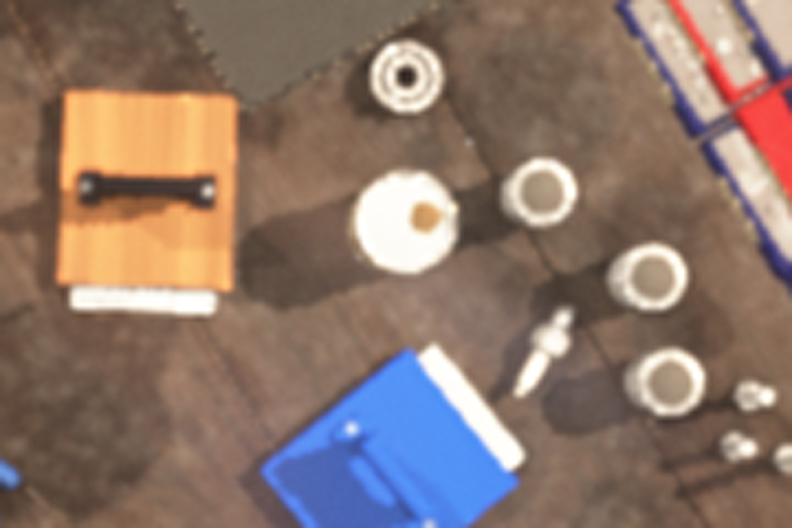

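View pics/t2.png

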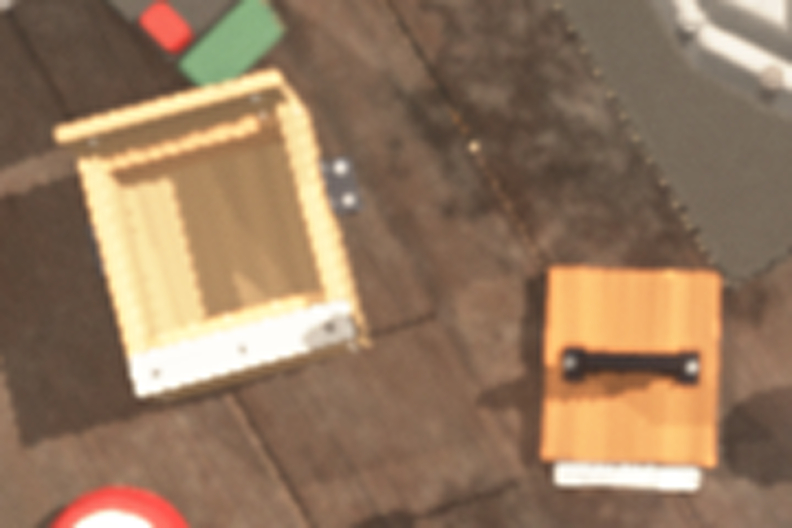

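View pics/s1.png

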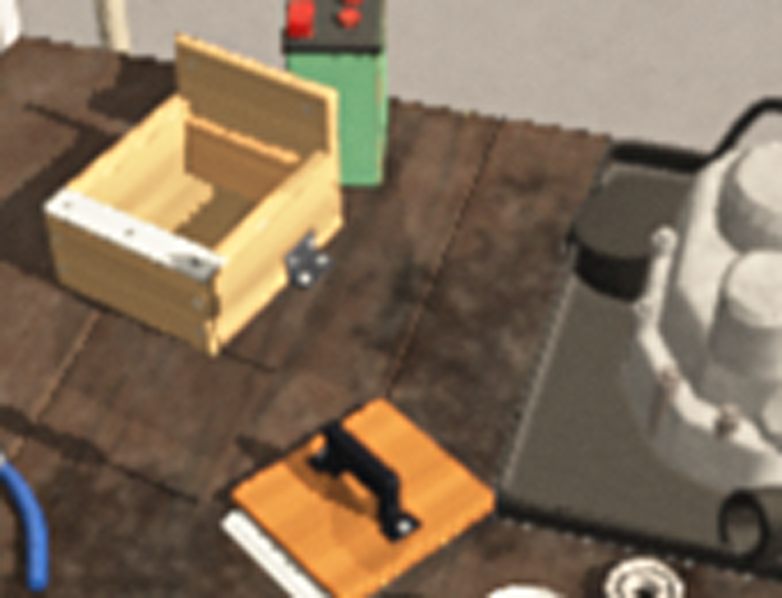

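View pics/s2.png

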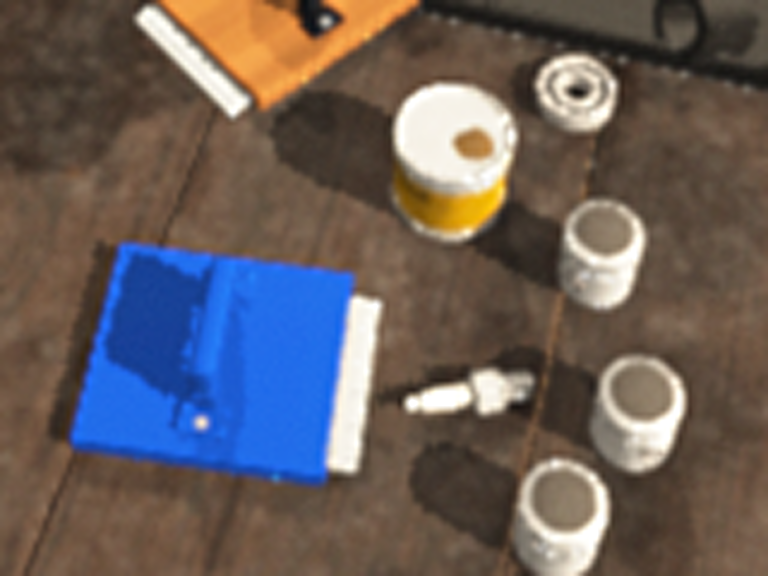

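```bash
python3 - <<'E'
from h import *
crop('top0',118,112,198,192,7.4,'t3'); crop('scene0',185,115,261,191,7.8,'s3')
crop('top0',225,155,285,215,9.8,'t4'); crop('top0',325,170,365,200,19,'t5')
crop('scene0',310,255,345,290,16,'s5');crop('scene0',225,190,295,245,10.8,'s4')
E
```

```text
(no output)
```

View pics/t3.png

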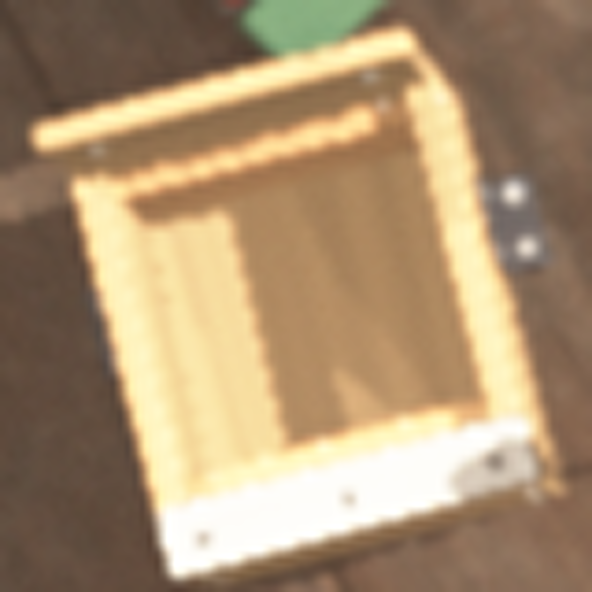

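View pics/s3.png

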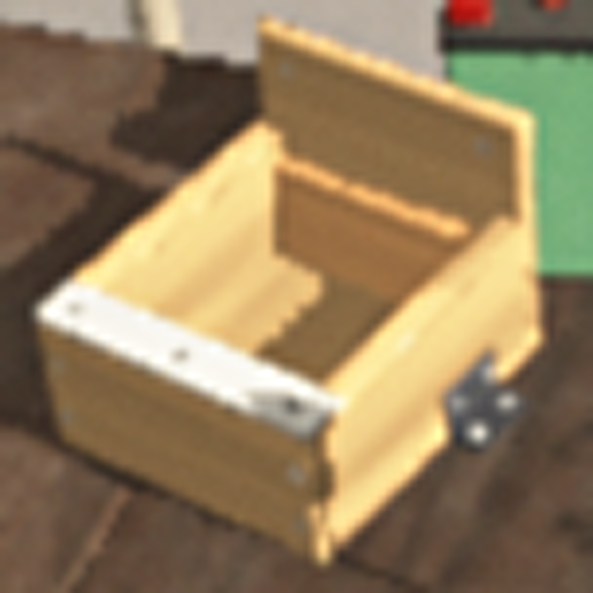

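View pics/t4.png

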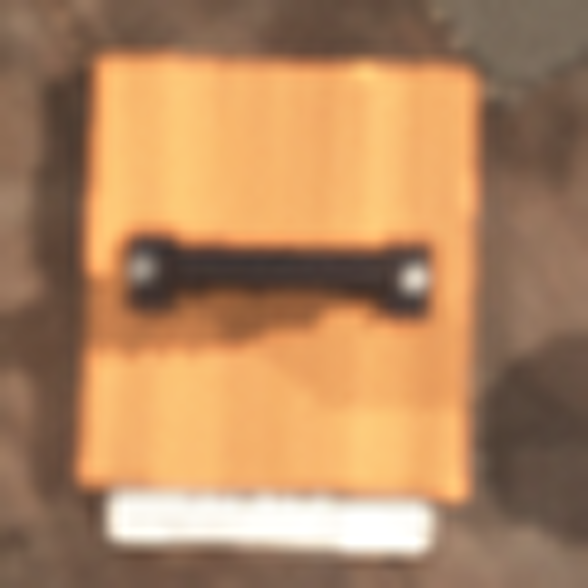

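View pics/t5.png

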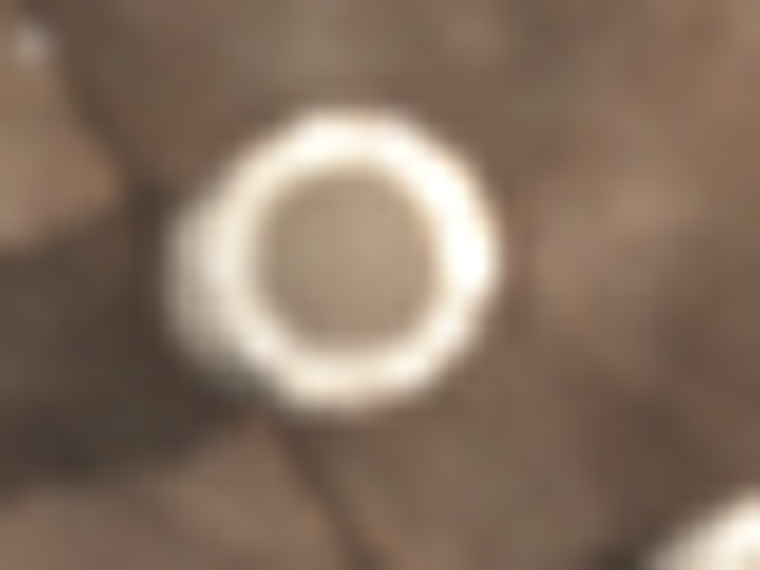

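View pics/s5.png

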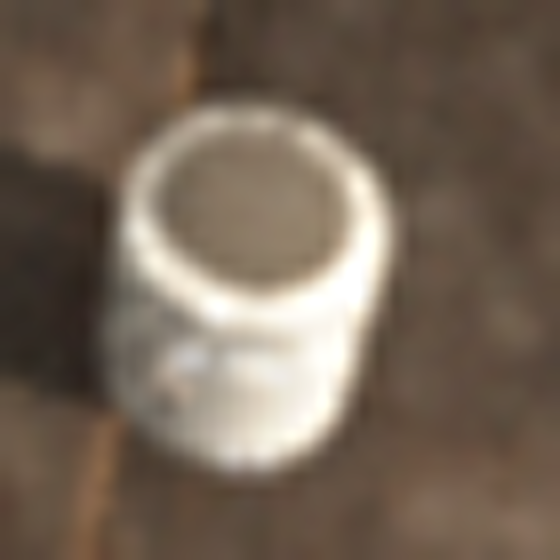

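View pics/s4.png

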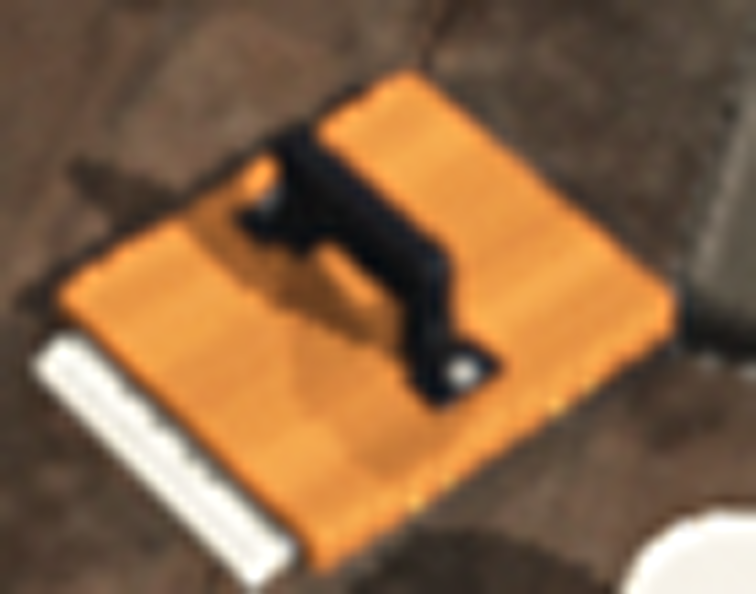

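```bash
cat > fit.py <<'E'
from h import *
from scipy.optimize import least_squares
T=load('top0');S=load('scene0')
def px(p,x0,y0,s): return np.array([x0+(p[0]+.5)/s-.5,y0+(p[1]+.5)/s-.5])
t3=lambda *p:(T,px(p,118,112,7.4)); s3=lambda *p:(S,px(p,185,115,7.8)); t4=lambda *p:(T,px(p,225,155,9.8)); s4=lambda *p:(S,px(p,225,190,10.8))
def fit(obs,x0,zb):
    def f(q):
        r=[]
        for (c,p),L in obs:
            L=L(q); a=q[2]; X=[q[0]+np.cos(a)*L[0]-np.sin(a)*L[1],q[1]+np.sin(a)*L[0]+np.cos(a)*L[1],zb+L[2]]
            r+=list(proj(c,X)-p)
        return np.array(r)
    s=least_squares(f,x0,loss='soft_l1'); print(s.x[:2],np.degrees(s.x[2]),s.x[3:]); print(f(s.x).reshape(-1,2).round(2).tolist())
c=lambda x,y,z:(lambda q:(x,y,z))
fit([(t4(97,57),c(.0675,.06,.014)),(t4(480,70),c(.0675,-.06,.014)),(t4(466,497),c(-.0675,-.06,.014)),(t4(80,485),c(-.0675,.06,.014)),
 (s4(408,72),c(.0675,.06,.014)),(s4(675,297),c(.0675,-.06,.014)),(s4(60,297),c(-.0675,.06,.014))],[.48,-.1,0],0)
l=lambda s:(lambda q:(0,s*q[3],.014)); b=lambda s:(lambda q:(.14,s*q[4],.068))
fit([(t3(155,505),l(1)),(t3(530,415),l(-1)),(t3(38,150),b(1)),(t3(422,57),b(-1)),(s3(75,285),l(1)),(s3(340,405),l(-1)),(s3(262,22),b(1)),(s3(530,120),b(-1))],[.5,.2,-.2,.07,.07],.064)
fit([((T,px((350,258),325,170,19)),c(0,0,.048)),((S,px((255,205),310,255,16)),c(0,0,.048))],[.48,-.35,0],0)
fit([((T,px((350,258),325,170,19)),c(0,0,.048))],[.48,-.35,0],0)
E
python3 fit.py
```

```text
[ 0.47231533 -0.07154307] -2.4379168948035836 []
[[-0.13, 0.28], [-0.48, 0.07], [-0.18, 0.07], [0.25, 0.19], [0.35, -0.11], [0.7, 0.25], [-0.11, -0.23]]
[0.49658341 0.19247125] 13.40361180906329 [0.07606005 0.07569815]
[[0.08, 0.78], [-0.47, 0.37], [0.27, -0.2], [-0.06, -0.44], [0.16, -0.96], [0.86, -0.45], [-0.31, 0.22], [-0.14, 1.35]]
[ 0.4650953  -0.34185884] 0.0 []
[[-0.3, 0.1], [0.24, 0.11]]
[ 0.4653982  -0.34276615] 0.0 []
[[-0.0, 0.0]]
```

Of the three pistons in the top view, at (343,184), (368,203) and (371,227), the first is the one meant. Its smaller column means larger y, so it is farthest to the robot's left. Crops t5 and s5 confirm a grey piston standing upright there. The wooden board at (253,184) is the lid; the blue one at (309,248) is not.

```bash
python3 -m creep '[{"tx":-0.04,"ty":-0.004,"rz":4},{"tx":-0.058,"ty":-0.006,"rz":5.6},{"tx":-0.058,"ty":-0.006,"rz":5.6},{"tx":-0.058,"ty":-0.006,"rz":5.6},{"tx":-0.058,"ty":-0.006,"rz":5.6},{"tx":-0.058,"ty":-0.006,"rz":5.6},{"tx":-0.058,"ty":-0.006,"rz":5.6},{"tx":-0.058,"ty":-0.006,"rz":5.6}]' 0.062 20; python3 -c "
from h import *
o=env.get_obs();print(o['qpos'].round(1),o['tool_pos'],o['tool_rot'])"
```

```text
[-75.1  18.4  -4.   83.2   1.3  78.5  -3.3] [0.1587629  0.62993423 0.24671604] [-1.79918387e+02  5.66414103e-03  1.65858731e+02]$[0]: bad value
```

```bash
python3 -m creep '[{"tx":-0.04,"ty":-0.004,"tz":0,"rx":0,"ry":0,"rz":4},{"tx":-0.058,"ty":-0.006,"tz":0,"rx":0,"ry":0,"rz":5.6},{"tx":-0.058,"ty":-0.006,"tz":0,"rx":0,"ry":0,"rz":5.6},{"tx":-0.058,"ty":-0.006,"tz":0,"rx":0,"ry":0,"rz":5.6},{"tx":-0.058,"ty":-0.006,"tz":0,"rx":0,"ry":0,"rz":5.6},{"tx":-0.058,"ty":-0.006,"tz":0,"rx":0,"ry":0,"rz":5.6},{"tx":-0.058,"ty":-0.006,"tz":0,"rx":0,"ry":0,"rz":5.6},{"tx":-0.058,"ty":-0.006,"tz":0,"rx":0,"ry":0,"rz":5.6}]' 0.062 20; python3 -c "
from h import *
o=env.get_obs();print(o['qpos'].round(1),o['tool_pos'],o['tool_rot'])"
```

```text
time_s: 1.15
tool_pos: [0.5006, 0.3531, 0.2472]
tool_rot: [-180.0, 0.0, 122.5]
force: [0.7, 0.5, 0.9]
grip_width: 0.0622
[-49.8  13.8  14.5  89.4  -3.5  77.2  -2.5] [0.50058517 0.35309213 0.24719624] [-1.79990627e+02  8.94535675e-03  1.22469606e+02]
```

```bash
python3 -c "
from h import *
c=snap('wrist','w1'); print(-c['R'].T@c['t'])
from fit import *
"
```

```text
[0.46197265 0.41399948 0.38495092]
[ 0.47231533 -0.07154307] -2.4379168948035836 []
[[-0.13, 0.28], [-0.48, 0.07], [-0.18, 0.07], [0.25, 0.19], [0.35, -0.11], [0.7, 0.25], [-0.11, -0.23]]
[0.49658341 0.19247125] 13.40361180906329 [0.07606005 0.07569815]
[[0.08, 0.78], [-0.47, 0.37], [0.27, -0.2], [-0.06, -0.44], [0.16, -0.96], [0.86, -0.45], [-0.31, 0.22], [-0.14, 1.35]]
[ 0.4650953  -0.34185884] 0.0 []
[[-0.3, 0.1], [0.24, 0.11]]
[ 0.4653982  -0.34276615] 0.0 []
[[-0.0, 0.0]]
```

View pics/w1.png

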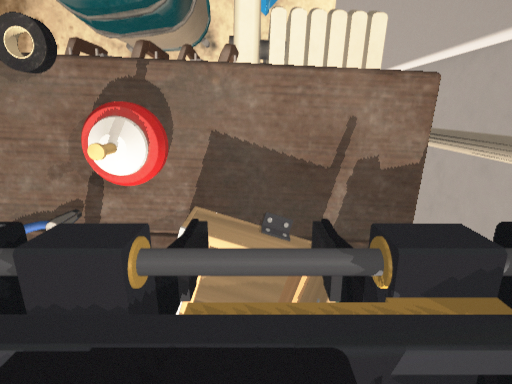

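```bash
python3 -m creep '[{"tx":-0.058,"ty":-0.006,"tz":0,"rx":0,"ry":0,"rz":5.6},{"tx":-0.058,"ty":-0.006,"tz":0,"rx":0,"ry":0,"rz":5.6},{"tx":-0.058,"ty":-0.004,"tz":0,"rx":0,"ry":0,"rz":5.6},{"tx":-0.04,"ty":-0.002,"tz":0,"rx":0,"ry":0,"rz":4},{"tx":0,"ty":0,"tz":0,"rx":0,"ry":0,"rz":0}]' ; python3 -c "
from h import *
c=snap('wrist','w2'); print(-c['R'].T@c['t'])
"
```

```text
time_s: 1.82
tool_pos: [0.5743, 0.1489, 0.2477]
tool_rot: [180.0, 0.1, 101.4]
force: [-0.1, 1.0, -0.3]
grip_width: 0.0622
[0.56001839 0.21985767 0.38531232]
```

View pics/w2.png

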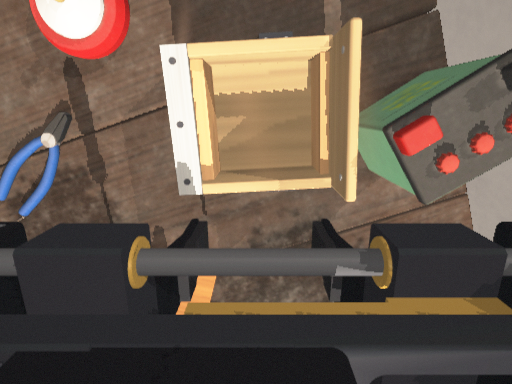

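```bash
python3 -c "
from h import *
crop('w2',150,10,370,210,2.9,'w2c');crop('w2',155,35,215,80,12,'wa');crop('w2',160,160,220,205,12,'wb');crop('w2',310,10,370,55,12,'wc');crop('w2',320,165,380,210,12,'wd')
import cv2
a=[cv2.resize(cv2.imread('pics/%s.png'%k),(400,300)) for k in ['wa','wb','wc','wd']]
cv2.imwrite('pics/wq.png',np.vstack([np.hstack(a[:2]),np.hstack(a[2:])]))
"
```

```text
(no output)
```

View pics/wq.png

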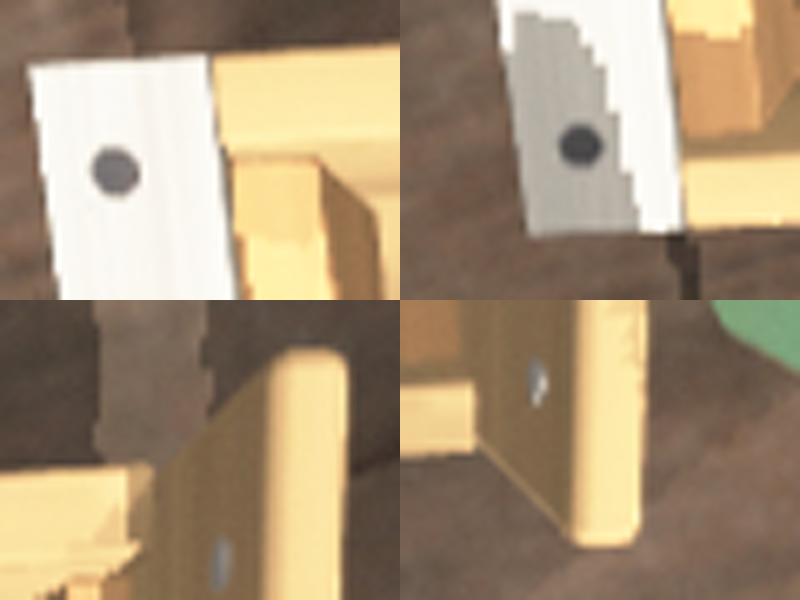

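View pics/w2c.png

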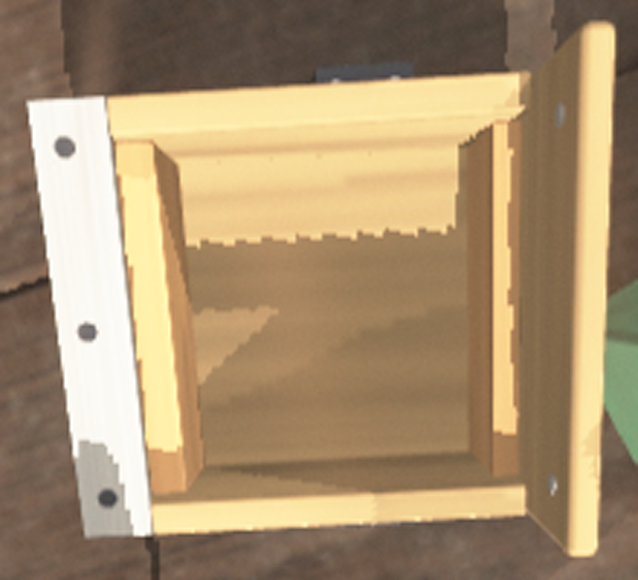

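```bash
cat >> fit.py <<'E'
print('box')
W=load('w2'); w=lambda u,v:(W,np.array([u-.4,v-.4]))
ws=[(w(186.2,43.25),l(1)),(w(202.45,194.95),l(-1)),(w(350.5,18),b(1)),(w(345.8,201.4),b(-1))]
fit(ws,[.5,.2,.2,.07,.07],.064)
fit(ws+[(t3(155,505),l(1)),(t3(530,415),l(-1)),(t3(38,150),b(1)),(t3(422,57),b(-1)),(s3(262,22),b(1)),(s3(530,120),b(-1))],[.5,.2,.2,.07,.07],.064)
E
python3 fit.py | sed -n '/box/,$p'
```

```text
box
[0.49802855 0.19339249] 14.6564647557925 [0.07519021 0.07406463]
[[-0.21, -0.22], [0.46, -0.38], [-0.24, 0.18], [0.11, 0.27]]
[0.49801999 0.19328663] 14.56722620622739 [0.07532877 0.07423239]
[[-0.12, -0.27], [0.35, -0.16], [-0.14, 0.4], [-0.07, 0.79], [0.17, 0.74], [-1.12, -0.55], [-0.36, -0.06], [-1.93, -1.06], [-0.7, 0.05], [-0.77, 0.45]]
```

```bash
python3 -m creep '[{"tx":-0.04,"ty":-0.003,"tz":0,"rx":0,"ry":0,"rz":4},{"tx":-0.058,"ty":-0.0045,"tz":0,"rx":0,"ry":0,"rz":5.6},{"tx":-0.058,"ty":-0.0045,"tz":0,"rx":0,"ry":0,"rz":5.6},{"tx":-0.058,"ty":-0.0045,"tz":0,"rx":0,"ry":0,"rz":5.6},{"tx":-0.058,"ty":-0.0045,"tz":0,"rx":0,"ry":0,"rz":5.6},{"tx":-0.058,"ty":-0.0045,"tz":0,"rx":0,"ry":0,"rz":5.6},{"tx":-0.058,"ty":-0.0045,"tz":0,"rx":0,"ry":0,"rz":5.6},{"tx":-0.058,"ty":-0.0045,"tz":0,"rx":0,"ry":0,"rz":5.6},{"tx":-0.04,"ty":-0.003,"tz":0,"rx":0,"ry":0,"rz":4},{"tx":-0.02,"ty":0,"tz":0,"rx":0,"ry":0,"rz":0},{"tx":0,"ty":0,"tz":0,"rx":0,"ry":0,"rz":0}]' ; cat > rel.py <<'E'
import sys
from h import *
def rel(pos,rpy=None):
    o=env.get_obs(); R=Ro.from_euler('xyz',o['tool_rot'],degrees=True)
    print('pos',o['tool_pos'].round(4),'rot',o['tool_rot'].round(2),'q',o['qpos'].round(0))
    print('tool shift mm',(R.inv().apply(np.array(pos)-o['tool_pos'])*1000).round(1))
    if rpy is not None: print('rotvec',(R.inv()*Ro.from_euler('xyz',rpy,degrees=True)).as_rotvec(degrees=True).round(2))
E
python3 -c "
from rel import *
c=snap('wrist','w3'); rel((.4652,-.342,.25))
"
```

```text
time_s: 3.25
tool_pos: [0.4513, -0.3233, 0.2475]
tool_rot: [180.0, -0.0, 54.6]
force: [1.2, 0.0, -0.9]
grip_width: 0.0621
pos [ 0.4524 -0.322   0.2474] rot [-1.7999e+02 -6.0000e-02  5.4770e+01] q [-10.   8.  47.  98.  -6.  76.   3.]
tool shift mm [-9.  22.  -2.6]
```

View pics/w3.png

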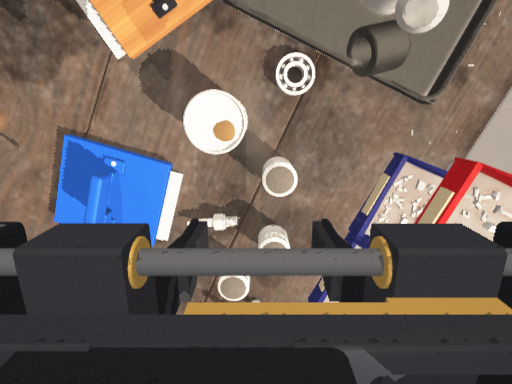

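```bash
python3 -c "
from h import *
c=load('w3'); print(proj(c,(.4652,-.342,.048)),proj(c,(.4652,-.342,0)),proj(c,(.4524,-.322,.2)),-c['R'].T@c['t'])
for p in [(281,178),(273,238),(234,288)]: print(ray(c,*p,.048))
t=load('top0')
for p in [(342.9,183.1),(367.3,202.6),(371.4,226.6)]: print(ray(t,*p,.048))
"
```

```text
[277.85969056 180.46865863] [275.65545532 172.23771738] [259.21516998 219.39262214] [ 0.49310925 -0.26448987  0.38535065]
[ 0.46989732 -0.34167422  0.048     ]
[ 0.41875604 -0.39921473  0.048     ]
[ 0.3368401  -0.42807911  0.048     ]
[ 0.46541612 -0.34262337  0.048     ]
[ 0.40549165 -0.41466907  0.048     ]
[ 0.33323832 -0.42487451  0.048     ]
```

```bash
python3 -c "
from h import *
crop('w3',240,145,320,205,9.5,'w3c')"
```

```text
(no output)
```

View pics/w3c.png

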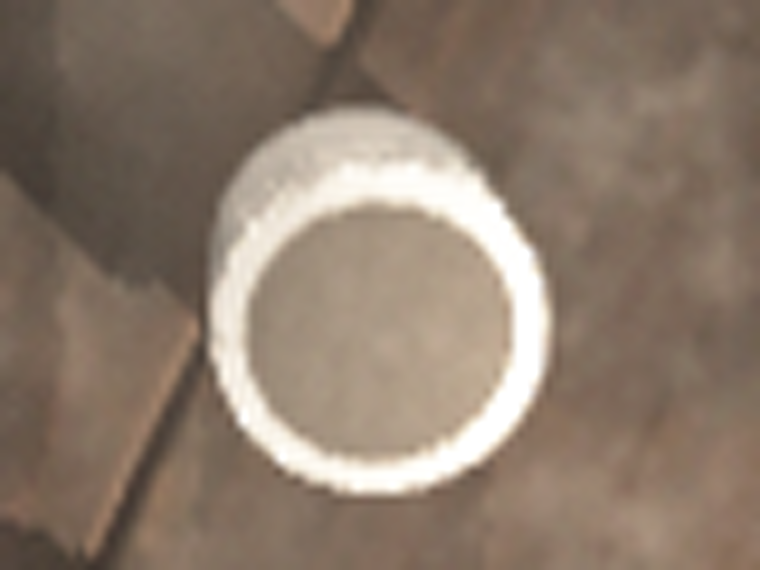

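```bash
python3 -c "
from rel import *
print(ray(load('w3'),279.6,179.1,.048)); rel((.467,-.342,.039))"
```

```text
[ 0.46780619 -0.34181871  0.048     ]
pos [ 0.4524 -0.322   0.2474] rot [-1.7999e+02 -6.0000e-02  5.4770e+01] q [-10.   8.  47.  98.  -6.  76.   3.]
tool shift mm [ -8.1  23.5 208.4]
```

```bash
python3 -m creep '[{"tx":-0.008,"ty":0.0235,"tz":0.02,"rx":0,"ry":0,"rz":0},{"tx":0,"ty":0,"tz":0.05,"rx":0,"ry":0,"rz":0},{"tx":0,"ty":0,"tz":0.05,"rx":0,"ry":0,"rz":0},{"tx":0,"ty":0,"tz":0.02,"rx":0,"ry":0,"rz":0},{"tx":0,"ty":0,"tz":0,"rx":0,"ry":0,"rz":0}]';python3 -c "
from rel import *
rel((.467,-.342,.039)); snap('scene','s6'); crop('scene0',1,1,3,3,1,'x'); crop('s6',250,180,400,330,5,'s6c')"
```

```text
time_s: 3.92
tool_pos: [0.4663, -0.342, 0.1067]
tool_rot: [-179.9, 0.0, 54.8]
force: [1.2, 0.1, 0.1]
grip_width: 0.0619
pos [ 0.4663 -0.342   0.1067] rot [-1.7987e+02  1.0000e-02  5.4790e+01] q [ -4.  20.  45. 104. -16.  62.  12.]
tool shift mm [ 0.4  0.7 67.7]
```

View pics/s6c.png

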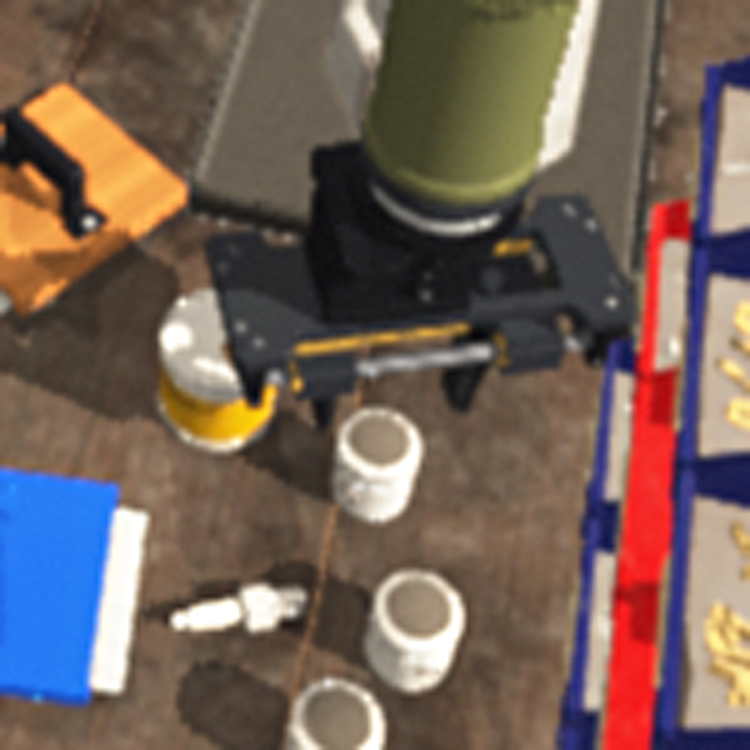

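```bash
python3 -c "
from h import *
c=load('s6'); print(proj(c,(.4663,-.342,.0817)))
t=load('top0')
for z in (0,.05,.1): print(z,[ray(t,*p,z).round(3) for p in [(362,140),(380,170),(412,196)]])
for p in [(.544,-.397),(.52,-.43),(.566,-.367)]: print(proj(t,p+(.09,)))
"
```

```text
[327.66757431 260.25536349]
0 [array([ 0.604, -0.415,  0.   ]), array([ 0.508, -0.469,  0.   ]), array([ 0.426, -0.566,  0.   ])]
0.05 [array([ 0.596, -0.404,  0.05 ]), array([ 0.503, -0.456,  0.05 ]), array([ 0.423, -0.55 ,  0.05 ])]
0.1 [array([ 0.587, -0.392,  0.1  ]), array([ 0.498, -0.442,  0.1  ]), array([ 0.421, -0.533,  0.1  ])]
[363.3759086  155.13289676]
[374.81380674 163.08810949]
[352.99461789 147.85251289]
```

```bash
python3 -m creep '[{"tx":0,"ty":0,"tz":0,"rx":0,"ry":0,"rz":-6},{"tx":0,"ty":0,"tz":0,"rx":0,"ry":0,"rz":-10},{"tx":0,"ty":0,"tz":0,"rx":0,"ry":0,"rz":-10},{"tx":0,"ty":0,"tz":0,"rx":0,"ry":0,"rz":-8},{"tx":0,"ty":0,"tz":0.02,"rx":0,"ry":0,"rz":0},{"tx":0,"ty":0,"tz":0.024,"rx":0,"ry":0,"rz":0},{"tx":0,"ty":0,"tz":0.024,"rx":0,"ry":0,"rz":0},{"tx":0,"ty":0,"tz":0,"rx":0,"ry":0,"rz":0}]';python3 -c "
from rel import *
rel((.467,-.342,.039))"
```

```text
time_s: 4.97
tool_pos: [0.4648, -0.3426, 0.0378]
tool_rot: [-179.8, -0.1, 88.5]
force: [0.2, -0.5, 0.1]
grip_width: 0.0618
pos [ 0.4648 -0.3426  0.0378] rot [-1.7982e+02 -8.0000e-02  8.8550e+01] q [  3.  24.  37. 107. -17.  55.  46.]
tool shift mm [ 0.7  2.2 -1.2]
```

```bash
python3 -m creep '[{"tx":0,"ty":0.001,"tz":-0.001,"rx":0,"ry":0,"rz":0},{"tx":0,"ty":0,"tz":0,"rx":0,"ry":0,"rz":0},{"tx":0,"ty":0,"tz":0,"rx":0,"ry":0,"rz":0},{"tx":0,"ty":0,"tz":0,"rx":0,"ry":0,"rz":0}]' 0 30; python3 -m creep '[{"tx":0,"ty":0,"tz":-0.03,"rx":0,"ry":0,"rz":0},{"tx":0,"ty":0,"tz":-0.05,"rx":0,"ry":0,"rz":0},{"tx":0,"ty":0,"tz":-0.06,"rx":0,"ry":0,"rz":0},{"tx":0,"ty":0,"tz":-0.04,"rx":0,"ry":0,"rz":0},{"tx":0,"ty":0,"tz":0,"rx":0,"ry":0,"rz":0}]'; python3 -c "
from rel import *
rel((.5657,.211,.2),(180,0,194.6-180)); snap('scene','s7');snap('wrist','w7')"
```

```text
time_s: 5.48
tool_pos: [0.4674, -0.344, 0.0415]
tool_rot: [179.9, 0.0, 88.7]
force: [0.3, 0.9, 4.2]
grip_width: 0.041
time_s: 6.1
tool_pos: [0.4682, -0.3449, 0.224]
tool_rot: [179.6, 0.1, 88.6]
force: [0.6, 0.2, -1.7]
grip_width: 0.041
pos [ 0.4682 -0.3449  0.224 ] rot [1.7964e+02 1.4000e-01 8.8640e+01] q [-2. 12. 41. 97. -8. 74. 40.]
tool shift mm [558.1  84.1  23.2]
rotvec [ 0.4  -0.12 74.04]
```

View pics/w7.png

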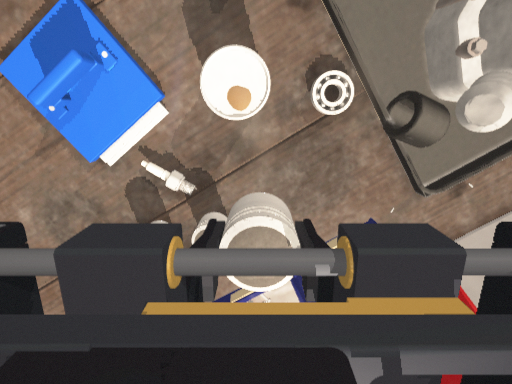

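View pics/s7.png

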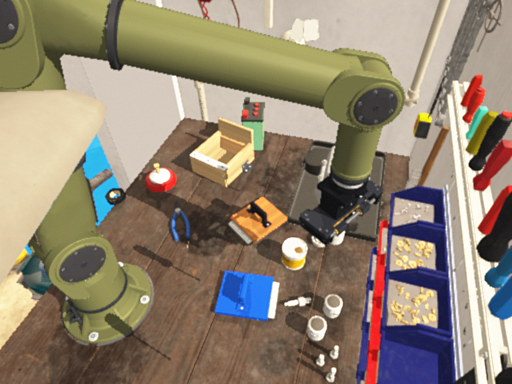

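```bash
cat > plan.py <<'E'
from rel import *
def plan(pos,rpy,n,ramp=True):
    o=env.get_obs(); R=Ro.from_euler('xyz',o['tool_rot'],degrees=True); p=o['tool_pos'].copy(); G=Ro.from_euler('xyz',rpy,degrees=True)
    rv=(R.inv()*G).as_rotvec(); w=np.ones(n)
    if ramp: w[0]=w[-1]=.6
    w/=w.sum(); D=np.array(pos)-p
    for k in w:
        print((R.inv().apply(D*k)).round(4),np.degrees(rv*k).round(1)); R=R*Ro.from_rotvec(rv*k)
E
python3 -c "
from plan import *
plan((.5657,.211,.224),(180,0,-165.4),12)"
```

```text
[ 0.0298  0.0046 -0.0002] [ 0.  -0.  -5.7]
[ 0.0487  0.0126 -0.0003] [ 0.  -0.  -9.5]
[ 0.0459  0.0204 -0.0003] [ 0.  -0.  -9.5]
[ 0.042   0.0277 -0.0003] [ 0.  -0.  -9.5]
[ 0.0368  0.0342 -0.0003] [ 0.  -0.  -9.5]
[ 0.0307  0.0398 -0.0003] [ 0.  -0.  -9.5]
[ 0.0238  0.0443 -0.0003] [ 0.  -0.  -9.5]
[ 0.0162  0.0476 -0.0004] [ 0.  -0.  -9.5]
[ 0.0081  0.0496 -0.0004] [ 0.  -0.  -9.5]
[-0.0001  0.0503 -0.0004] [ 0.  -0.  -9.5]
[-0.0084  0.0496 -0.0004] [ 0.  -0.  -9.5]
[-0.0099  0.0285 -0.0002] [ 0.  -0.  -5.7]
```

```bash
python3 -m creep '[{"tx":0.03,"ty":0.0045,"tz":0,"rx":0,"ry":0,"rz":-5.7},{"tx":0.0485,"ty":0.0125,"tz":0,"rx":0,"ry":0,"rz":-9.5},{"tx":0.046,"ty":0.0205,"tz":0,"rx":0,"ry":0,"rz":-9.5},{"tx":0.042,"ty":0.0275,"tz":0,"rx":0,"ry":0,"rz":-9.5},{"tx":0.037,"ty":0.034,"tz":0,"rx":0,"ry":0,"rz":-9.5},{"tx":0.0305,"ty":0.04,"tz":0,"rx":0,"ry":0,"rz":-9.5},{"tx":0.024,"ty":0.044,"tz":0,"rx":0,"ry":0,"rz":-9.5},{"tx":0.016,"ty":0.0475,"tz":0,"rx":0,"ry":0,"rz":-9.5},{"tx":0.008,"ty":0.0495,"tz":0,"rx":0,"ry":0,"rz":-9.5},{"tx":0,"ty":0.05,"tz":0,"rx":0,"ry":0,"rz":-9.5},{"tx":-0.0085,"ty":0.0495,"tz":0,"rx":0,"ry":0,"rz":-9.5},{"tx":-0.01,"ty":0.0285,"tz":0,"rx":0,"ry":0,"rz":-5.7},{"tx":0,"ty":0,"tz":0,"rx":0,"ry":0,"rz":0},{"tx":0,"ty":0,"tz":0,"rx":0,"ry":0,"rz":0}]';python3 -c "
from rel import *
rel((.5657,.211,.055),(180,0,-165.4)); snap('wrist','w8');snap('scene','s8')"
```

```text
time_s: 7.95
tool_pos: [0.563, 0.2088, 0.2187]
tool_rot: [-179.9, -0.2, -165.0]
force: [1.2, 0.1, -1.4]
grip_width: 0.0408
pos [0.563  0.2088 0.2187] rot [-179.91   -0.19 -165.05] q [-32.  13.  11.  93.  -3.  74.  84.]
tool shift mm [ -3.7   1.7 163.7]
rotvec [-0.09 -0.19  0.35]
```

View pics/w8.png

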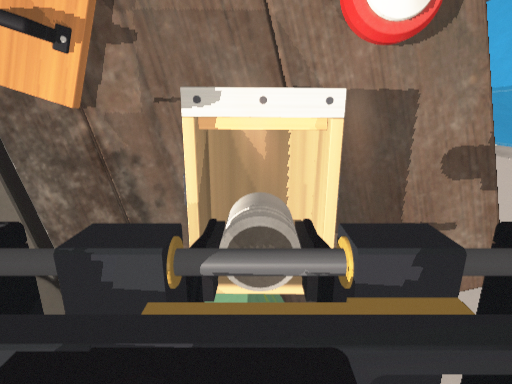

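View pics/s8.png

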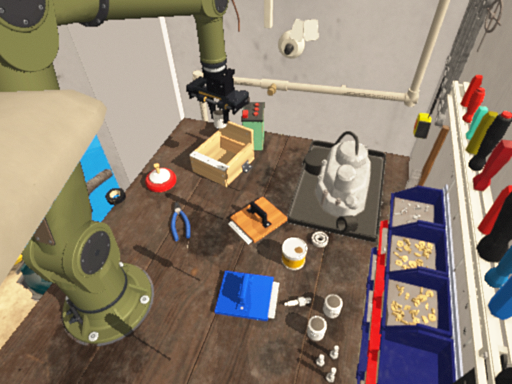

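```bash
python3 -m creep '[{"tx":-0.0035,"ty":0.0015,"tz":0.03,"rx":0,"ry":0,"rz":0.4},{"tx":0,"ty":0,"tz":0.045,"rx":0,"ry":0,"rz":0},{"tx":0,"ty":0,"tz":0.045,"rx":0,"ry":0,"rz":0},{"tx":0,"ty":0,"tz":0.03,"rx":0,"ry":0,"rz":0},{"tx":0,"ty":0,"tz":0.01,"rx":0,"ry":0,"rz":0},{"tx":0,"ty":0,"tz":0,"rx":0,"ry":0,"rz":0}]';python3 -c "
from rel import *
rel((.5657,.211,.048),(180,0,-165.4))"
```

```text
time_s: 8.8
tool_pos: [0.5668, 0.212, 0.0608]
tool_rot: [-180.0, -0.0, -165.4]
force: [-0.5, 1.5, -1.0]
grip_width: 0.0409
pos [0.5668 0.212  0.0608] rot [-1.7999e+02 -1.0000e-02 -1.6542e+02] q [-31.  22.  10. 101.  -4.  57.  85.]
tool shift mm [ 1.3 -0.6 12.8]
rotvec [-0.01 -0.01 -0.02]
```

```bash
python3 -m creep '[{"tx":0,"ty":0,"tz":0.006,"rx":0,"ry":0,"rz":0},{"tx":0,"ty":0,"tz":0.003,"rx":0,"ry":0,"rz":0},{"tx":0,"ty":0,"tz":0.001,"rx":0,"ry":0,"rz":0},{"tx":0,"ty":0,"tz":0,"rx":0,"ry":0,"rz":0}]'
```

```text
time_s: 9.3
tool_pos: [0.5667, 0.2128, 0.0508]
tool_rot: [180.0, 0.0, -165.3]
force: [0.2, 0.6, -1.2]
grip_width: 0.0411
```

```bash
python3 -m creep '[{"tx":0,"ty":0,"tz":0.0015,"rx":0,"ry":0,"rz":0},{"tx":0,"ty":0,"tz":0.001,"rx":0,"ry":0,"rz":0},{"tx":0,"ty":0,"tz":0,"rx":0,"ry":0,"rz":0}]'
```

```text
time_s: 9.68
tool_pos: [0.567, 0.2129, 0.0495]
tool_rot: [180.0, 0.0, -165.3]
force: [-2.7, -0.8, 6.5]
grip_width: 0.0413
```

```bash
python3 -m creep '[{"tx":0,"ty":0,"tz":0,"rx":0,"ry":0,"rz":0},{"tx":0,"ty":0,"tz":0,"rx":0,"ry":0,"rz":0},{"tx":0,"ty":0,"tz":0,"rx":0,"ry":0,"rz":0},{"tx":0,"ty":0,"tz":-0.02,"rx":0,"ry":0,"rz":0},{"tx":0,"ty":0,"tz":-0.05,"rx":0,"ry":0,"rz":0},{"tx":0,"ty":0,"tz":-0.06,"rx":0,"ry":0,"rz":0},{"tx":0,"ty":0,"tz":-0.03,"rx":0,"ry":0,"rz":0},{"tx":0,"ty":0,"tz":0,"rx":0,"ry":0,"rz":0}]' 0.06;python3 -c "
from plan import *
a=np.radians(-2.44); h=(.4723,-.0715); print(h)
plan((h[0],h[1],.21),(180,0,87.56),9); snap('wrist','w9')"
```

```text
time_s: 10.68
tool_pos: [0.5687, 0.2134, 0.2131]
tool_rot: [179.9, 0.5, -165.3]
force: [-0.1, -0.2, 0.1]
grip_width: 0.0599
(0.4723, -0.0715)
[ 0.0121 -0.0184  0.0001] [0.  0.  7.8]
[ 0.0158 -0.0331  0.0002] [ 0.1  0.  13.1]
[ 0.0079 -0.0358  0.0002] [ 0.1  0.  13.1]
[-0.0004 -0.0367  0.0003] [ 0.1  0.  13.1]
[-0.0087 -0.0356  0.0003] [ 0.1  0.  13.1]
[-0.0165 -0.0328  0.0003] [ 0.1  0.  13.1]
[-0.0235 -0.0282  0.0004] [ 0.1  0.  13.1]
[-0.0292 -0.0221  0.0004] [ 0.1  0.  13.1]
[-0.0201 -0.009   0.0002] [0.  0.  7.8]
```

View pics/w9.png

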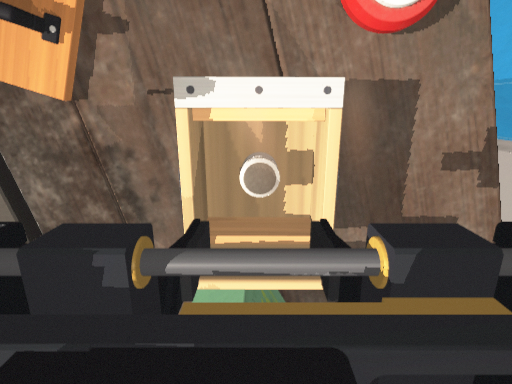

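```bash
python3 -c "
from h import *
crop('w9',165,65,355,125,4.2,'w9c')"
```

```text
(no output)
```

View pics/w9c.png

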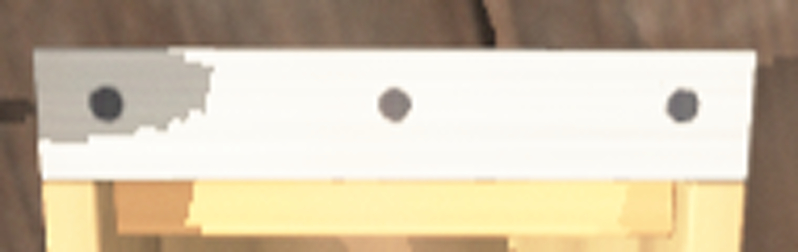

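```bash
cat >> fit.py <<'E'
print('box2')
Z=load('w9'); z=lambda u,v:(Z,np.array([u,v]))
zs=[(z(174.86,107.5),l(-1)),(z(342.7,107.0),l(1))]
fit(zs,[.5,.2,.25,.075,.075],.064)
fit(ws+zs,[.5,.2,.2,.07,.07],.064)
fit(ws+zs+[(t3(155,505),l(1)),(t3(530,415),l(-1)),(t3(38,150),b(1)),(t3(422,57),b(-1)),(s3(262,22),b(1)),(s3(530,120),b(-1))],[.5,.2,.2,.07,.07],.064)
E
python3 fit.py | sed -n '/box2/,$p'
```

```text
box2
[0.49769697 0.19390172] 14.873328248762926 [0.07480041 0.075     ]
[[0.0, 0.0], [-0.0, -0.0]]
[0.49789875 0.19362373] 14.629857894610877 [0.074935   0.07400219]
[[-0.24, -0.22], [0.32, -0.83], [-0.27, -0.0], [0.01, 0.01], [-0.53, -0.23], [-0.25, 0.52]]
[0.49791006 0.19354215] 14.563368775655801 [0.07502956 0.07411365]
[[-0.16, -0.24], [0.25, -0.67], [-0.18, 0.19], [-0.11, 0.39], [-0.73, -0.34], [-0.24, 0.61], [0.18, 0.75], [-1.3, -0.48], [-0.4, -0.03], [-2.06, -1.01], [-0.74, 0.04], [-0.87, 0.42]]
```

```bash
python3 -c "
from plan import *
plan((.47,-.18,.21),(180,0,87.56),12)"
```

```text
[ 0.0104 -0.019  -0.    ] [0.  0.  5.7]
[ 0.014  -0.0333 -0.    ] [0.  0.  9.6]
[ 0.0083 -0.0352 -0.    ] [0.  0.  9.6]
[ 0.0023 -0.0361 -0.    ] [0.  0.  9.6]
[-0.0037 -0.036   0.    ] [0.  0.  9.6]
[-0.0096 -0.0349  0.    ] [0.  0.  9.6]
[-0.0153 -0.0328  0.    ] [0.  0.  9.6]
[-0.0205 -0.0298  0.    ] [0.  0.  9.6]
[-0.0251 -0.026   0.    ] [0.  0.  9.6]
[-0.0291 -0.0214  0.    ] [0.  0.  9.6]
[-0.0323 -0.0163  0.0001] [0.  0.  9.6]
[-0.0207 -0.0064  0.    ] [0.  0.  5.7]
```

```bash
python3 -m creep '[{"tx":0.0105,"ty":-0.019,"tz":0,"rx":0,"ry":0,"rz":5.7},{"tx":0.014,"ty":-0.0335,"tz":0,"rx":0,"ry":0,"rz":9.6},{"tx":0.0085,"ty":-0.035,"tz":0,"rx":0,"ry":0,"rz":9.6},{"tx":0.0025,"ty":-0.036,"tz":0,"rx":0,"ry":0,"rz":9.6},{"tx":-0.0035,"ty":-0.036,"tz":0,"rx":0,"ry":0,"rz":9.6},{"tx":-0.0095,"ty":-0.035,"tz":0,"rx":0,"ry":0,"rz":9.6},{"tx":-0.0155,"ty":-0.033,"tz":0,"rx":0,"ry":0,"rz":9.6},{"tx":-0.0205,"ty":-0.03,"tz":0,"rx":0,"ry":0,"rz":9.6},{"tx":-0.025,"ty":-0.026,"tz":0,"rx":0,"ry":0,"rz":9.6},{"tx":-0.029,"ty":-0.0215,"tz":0,"rx":0,"ry":0,"rz":9.6},{"tx":-0.0325,"ty":-0.0165,"tz":0,"rx":0,"ry":0,"rz":9.6},{"tx":-0.0205,"ty":-0.0065,"tz":0,"rx":0,"ry":0,"rz":5.7},{"tx":0,"ty":0,"tz":0,"rx":0,"ry":0,"rz":0},{"tx":0,"ty":0,"tz":0,"rx":0,"ry":0,"rz":0}]' 0.05;python3 -c "
from rel import *
snap('wrist','w10'); rel((.4723,-.0715,.06),(180,0,87.56))"
```

```text
time_s: 12.48
tool_pos: [0.4669, -0.1789, 0.2074]
tool_rot: [-179.9, -0.0, 87.4]
force: [-0.3, 0.2, 0.1]
grip_width: 0.05
pos [ 0.4672 -0.1787  0.2076] rot [-1.7995e+02 -4.0000e-02  8.7450e+01] q [-15.   1.  33. 108.  -1.  71.  16.]
tool shift mm [107.3   0.5 147.6]
rotvec [-0.05 -0.04 -0.11]
```

View pics/w10.png

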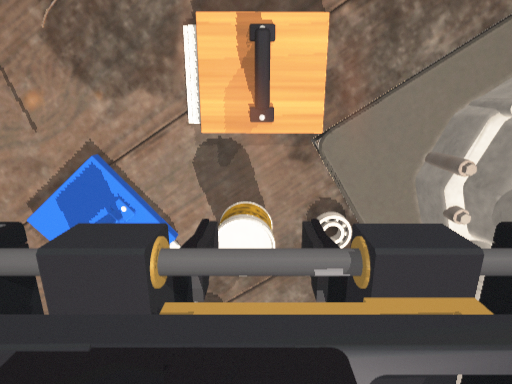

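```bash
python3 -c "
from h import *
crop('w10',180,5,335,140,4.4,'w10c')"
```

```text
(no output)
```

View pics/w10c.png

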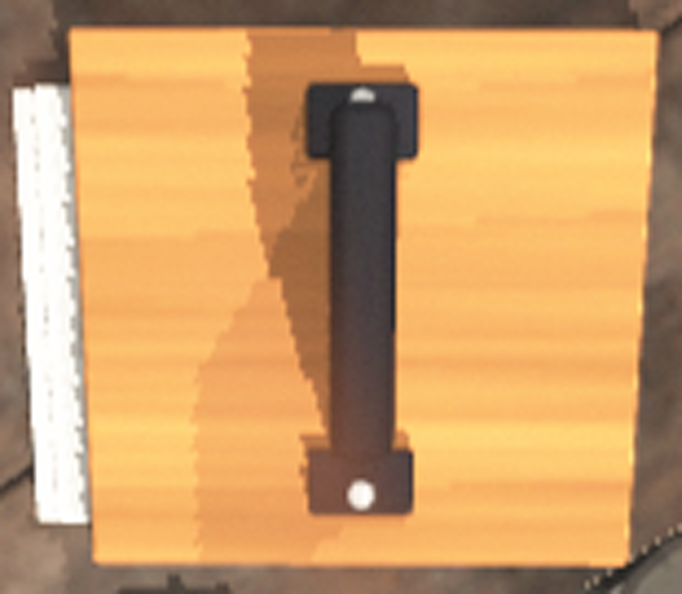

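```bash
cat >> fit.py <<'E'
print('lid')
L=load('w10'); w=lambda u,v:(L,px((u,v),180,5,4.4))
o=[(w(70,28),c(-.0675,.06,.014)),(w(658,31),c(.0675,.06,.014)),(w(629,563),c(.0675,-.06,.014)),(w(95,564),c(-.0675,-.06,.014))]
fit(o,[.47,-.07,0],0)
E
python3 fit.py | sed -n '/lid/,$p'
```

```text
lid
[ 0.47463901 -0.07114146] -2.628280305910201 []
[[-0.59, -0.0], [0.62, -0.39], [0.17, 0.53], [-0.19, 0.06]]
```

```bash
python3 -c "
from rel import *
rel((.474,-.0713,.0505),(180,0,87.45))"; python3 -m creep '[{"tx":0.03,"ty":0.002,"tz":0.0,"rx":0,"ry":0,"rz":0},{"tx":0.05,"ty":0,"tz":0.02,"rx":0,"ry":0,"rz":0},{"tx":0.027,"ty":0,"tz":0.05,"rx":0,"ry":0,"rz":0},{"tx":0,"ty":0,"tz":0.04,"rx":0,"ry":0,"rz":0},{"tx":0,"ty":0,"tz":0.01,"rx":0,"ry":0,"rz":0},{"tx":0,"ty":0,"tz":0,"rx":0,"ry":0,"rz":0},{"tx":0,"ty":0,"tz":0,"rx":0,"ry":0,"rz":0}]' 0.05 40;python3 -c "
from rel import *
rel((.474,-.0713,.0505),(180,0,87.45))"
```

```text
pos [ 0.4672 -0.1787  0.2076] rot [-1.7995e+02 -4.0000e-02  8.7450e+01] q [-15.   1.  33. 108.  -1.  71.  16.]
tool shift mm [107.5   2.2 157.1]
rotvec [-0.05 -0.04  0.  ]
time_s: 13.4
tool_pos: [0.4755, -0.0738, 0.0897]
tool_rot: [179.8, -0.0, 87.2]
force: [0.3, 0.4, -0.0]
grip_width: 0.0498
pos [ 0.4755 -0.0738  0.0897] rot [ 1.7983e+02 -2.0000e-02  8.7250e+01] q [-20.   6.  27. 118.  -3.  57.   6.]
tool shift mm [ 2.4 -1.8 39.2]
rotvec [ 0.17 -0.02 -0.2 ]
```

```bash
python3 -m creep '[{"tx":0.0015,"ty":-0.001,"tz":0.015,"rx":0,"ry":0,"rz":0},{"tx":0.0005,"ty":0,"tz":0.018,"rx":0,"ry":0,"rz":0},{"tx":0,"ty":0,"tz":0.006,"rx":0,"ry":0,"rz":0},{"tx":0,"ty":0,"tz":0,"rx":0,"ry":0,"rz":0}]';python3 -c "
from rel import *
rel((.474,-.0713,.0505),(180,0,87.45));snap('scene','s11');crop('s11',200,150,340,260,5,'s11c')"
```

```text
time_s: 13.9
tool_pos: [0.4729, -0.0716, 0.0488]
tool_rot: [-180.0, 0.0, 87.2]
force: [-0.6, -0.1, 0.8]
grip_width: 0.05
pos [ 0.4729 -0.0716  0.0488] rot [-1.7996e+02  1.0000e-02  8.7250e+01] q [-20.  10.  27. 120.  -6.  52.   8.]
tool shift mm [ 0.3  1.1 -1.7]
rotvec [-0.04  0.01 -0.2 ]
```

View pics/s11c.png

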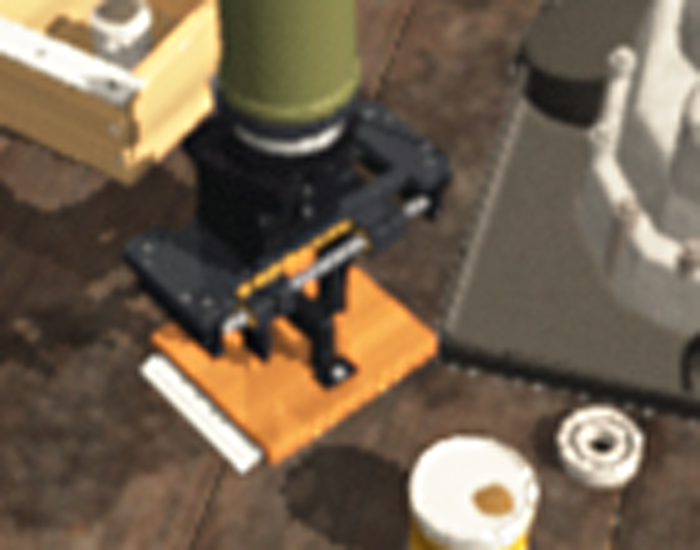

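Fingers straddle the bar; close and lift.

```bash
python3 -m creep '[{"tx":0,"ty":0,"tz":0,"rx":0,"ry":0,"rz":0},{"tx":0,"ty":0,"tz":0,"rx":0,"ry":0,"rz":0},{"tx":0,"ty":0,"tz":0,"rx":0,"ry":0,"rz":0},{"tx":0,"ty":0,"tz":0,"rx":0,"ry":0,"rz":0},{"tx":0,"ty":0,"tz":0,"rx":0,"ry":0,"rz":0}]' 0 55; python3 -c "
from rel import *
rel((.474,-.0713,.0505),(180,0,87.45))";  python3 -m creep '[{"tx":0,"ty":0,"tz":-0.02,"rx":0,"ry":0,"rz":0},{"tx":0,"ty":0,"tz":-0.05,"rx":0,"ry":0,"rz":0},{"tx":0,"ty":0,"tz":-0.06,"rx":0,"ry":0,"rz":0},{"tx":0,"ty":0,"tz":-0.06,"rx":0,"ry":0,"rz":0},{"tx":0,"ty":0,"tz":-0.02,"rx":0,"ry":0,"rz":0},{"tx":0,"ty":0,"tz":0,"rx":0,"ry":0,"rz":0}]'
```

```text
time_s: 14.58
tool_pos: [0.4734, -0.0715, 0.0492]
tool_rot: [180.0, -0.0, 87.3]
force: [0.1, -0.0, -0.0]
grip_width: 0.0135
pos [ 0.4734 -0.0715  0.0492] rot [179.97  -0.    87.26] q [-20.  10.  27. 120.  -6.  52.   8.]
tool shift mm [ 0.2  0.6 -1.3]
rotvec [ 0.03 -0.   -0.19]
time_s: 15.32
tool_pos: [0.4737, -0.0716, 0.26]
tool_rot: [179.9, -0.0, 87.3]
force: [0.2, -0.3, -4.4]
grip_width: 0.0136
```

```bash
cat > ins.py <<'E'
from h import *
G=np.array([.4978,.1936,.064]); YAW=14.7; A=.0835; B=.0492
B0=Ro.from_matrix(np.array([[0,1,0],[1,0,0],[0,0,-1.]]))
def goal(th,px,pz):
    t=np.radians(th); c,s=np.cos(t),np.sin(t)
    x=px/1e3+A*c-B*s; z=pz/1e3+A*s+B*c
    y=np.radians(YAW); p=G+[x*np.cos(y),x*np.sin(y),z]
    return p, Ro.from_euler('z',YAW,degrees=True)*Ro.from_euler('y',-th,degrees=True)*B0
def cur():
    o=env.get_obs(); return o['tool_pos'].copy(),Ro.from_euler('xyz',o['tool_rot'],degrees=True)
def where():
    p,R=cur(); L=R*B0.inv()  # lid orientation
    e=L.as_matrix(); tip=p-e@np.array([A,0,B]); y=np.radians(YAW); d=tip-G
    print('tip box mm: x %.1f y %.1f z %.1f'%(1e3*(d[0]*np.cos(y)+d[1]*np.sin(y)),1e3*(-d[0]*np.sin(y)+d[1]*np.cos(y)),1e3*d[2]),'tilt %.2f yaw %.2f side %.2f'%(np.degrees(np.arcsin(e[2,0])),np.degrees(np.arctan2(e[1,0],e[0,0]))-YAW,np.degrees(np.arcsin(e[2,1]))),'F',env.get_obs()['force'].round(1))
def steps(goals,n,start=None):
    p,R=cur() if start is None else start
    for g,k in zip(goals,n):
        gp,gR=g; D=(gp-p); rv=(R.inv()*gR).as_rotvec()
        for i in range(k):
            print((R.inv().apply(D/k)*1e3).round(1),np.degrees(rv/k).round(1)); R=R*Ro.from_rotvec(rv/k)
        p=gp;R=gR
        print('-')
E
python3 -c "
from ins import *
where(); print(goal(0,30,90)[0],goal(27,30,50)[0]); steps([goal(0,30,120),goal(27,30,50)],[7,4])"
```

```text
tip box mm: x -170.1 y -225.4 z 146.6 tilt 0.14 yaw -17.44 side 0.03 F [ 0.2 -0.3 -4.4]
[0.60758489 0.22240153 0.2032    ] [0.57717662 0.21442407 0.19574573]
[42.9 17.1  3.9] [ 0.  -0.  -2.5]
[42.1 18.9  3.9] [ 0.  -0.  -2.5]
[41.2 20.7  3.9] [ 0.  -0.  -2.5]
[40.3 22.5  3.9] [ 0.  -0.  -2.5]
[39.3 24.2  3.9] [ 0.  -0.  -2.5]
[38.2 25.9  3.9] [ 0.  -0.  -2.5]
[37.  27.6  3.8] [ 0.  -0.  -2.5]
-
[-0.  -7.9  9.4] [-6.8 -0.   0. ]
[-0.  -8.9  8.4] [-6.8 -0.   0. ]
[-0.  -9.8  7.3] [-6.8 -0.   0. ]
[ -0.  -10.6   6.1] [-6.8 -0.   0. ]
-
```

```bash
python3 -m creep '[{"tx":0.043,"ty":0.017,"tz":0.004,"rx":0,"ry":0,"rz":-2.5},{"tx":0.042,"ty":0.019,"tz":0.004,"rx":0,"ry":0,"rz":-2.5},{"tx":0.041,"ty":0.0205,"tz":0.004,"rx":0,"ry":0,"rz":-2.5},{"tx":0.0405,"ty":0.0225,"tz":0.004,"rx":0,"ry":0,"rz":-2.5},{"tx":0.0395,"ty":0.024,"tz":0.004,"rx":0,"ry":0,"rz":-2.5},{"tx":0.038,"ty":0.026,"tz":0.004,"rx":0,"ry":0,"rz":-2.5},{"tx":0.037,"ty":0.0275,"tz":0.004,"rx":0,"ry":0,"rz":-2.5},{"tx":0,"ty":0,"tz":0,"rx":0,"ry":0,"rz":0},{"tx":0,"ty":-0.008,"tz":0.009,"rx":-6.8,"ry":0,"rz":0},{"tx":0,"ty":-0.009,"tz":0.008,"rx":-6.8,"ry":0,"rz":0},{"tx":0,"ty":-0.01,"tz":0.007,"rx":-6.8,"ry":0,"rz":0},{"tx":0,"ty":-0.0105,"tz":0.006,"rx":-6.8,"ry":0,"rz":0},{"tx":0,"ty":0,"tz":0,"rx":0,"ry":0,"rz":0},{"tx":0,"ty":0,"tz":0,"rx":0,"ry":0,"rz":0}]';python3 -c "
from ins import *
where(); snap('scene','s12'); snap('top','t12');snap('wrist','w12'); print(env.get_obs()['qpos'].round(0))
crop('s12',170,70,310,200,4.5,'s12c')"
```

```text
time_s: 17.08
tool_pos: [0.5764, 0.2142, 0.195]
tool_rot: [152.8, -0.0, 104.7]
force: [0.4, 0.1, -2.1]
grip_width: 0.0134
tip box mm: x 29.4 y -0.0 z 49.1 tilt 27.17 yaw 0.01 side 0.00 F [ 0.4  0.1 -2.1]
[-40.  -1.  14. 116.   9.  39. -16.]
```

View pics/s12c.png

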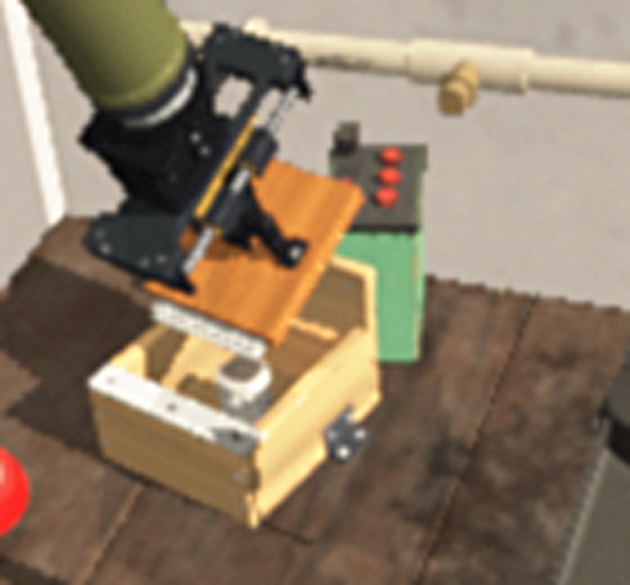

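View pics/w12.png

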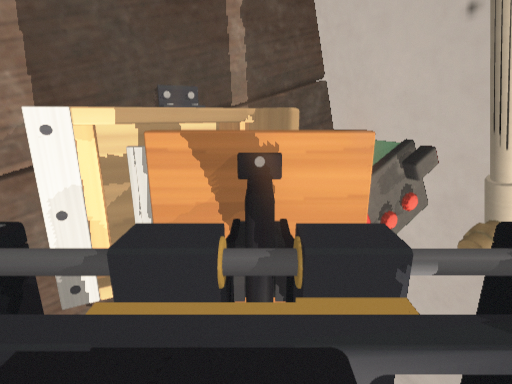

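View pics/t12.png

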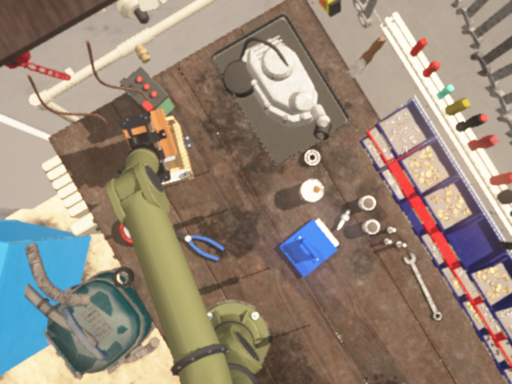

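```bash
cat >> ins.py <<'E'
def lidpts(pts):
    p,R=cur(); e=(R*B0.inv()).as_matrix(); m=p-e@np.array([0,0,B])
    return [m+e@(np.array(q)/1e3) for q in pts]
def boxpt(x,y,z):
    a=np.radians(YAW); return G+np.array([x*np.cos(a)-y*np.sin(a),x*np.sin(a)+y*np.cos(a),z])/1e3
E
python3 -c "
from ins import *
c=load('w12');s=load('s12')
for X in lidpts([(-67.5,60,14),(67.5,60,14),(-83.5,50,3),(-83.5,-50,3),(-67.5,-60,14),(67.5,-60,14)])+[boxpt(0,75,14),boxpt(0,-75,14)]: print(proj(c,X).round(1),proj(s,X).round(1), ((proj(s,X)-[170,70])*4.5).round(0))
crop('s12',195,125,255,175,13,'s12d')
crop('w12',90,90,180,160,8.5,'w12d')
"
```

```text
[141.7 131.8] [202.5 132.7] [146. 282.]
[375.1 132.2] [221.8 100.5] [233. 137.]
[124.6 146.9] [203.7 139.1] [152. 311.]
[141.4 287.7] [227.3 148.8] [258. 355.]
[160.1 309.8] [230.9 144.3] [274. 334.]
[356.7 309.9] [250.4 110.5] [362. 182.]
[ 68.2 106.1] [194.3 150.2] [110. 361.]
[100.  300.1] [229.1 165.3] [266. 429.]
```

View pics/s12d.png

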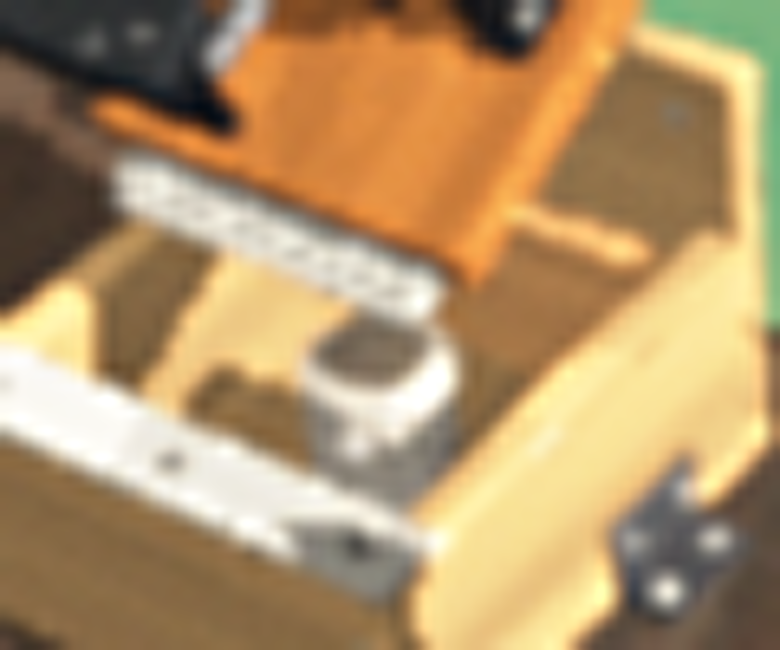

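View pics/w12d.png

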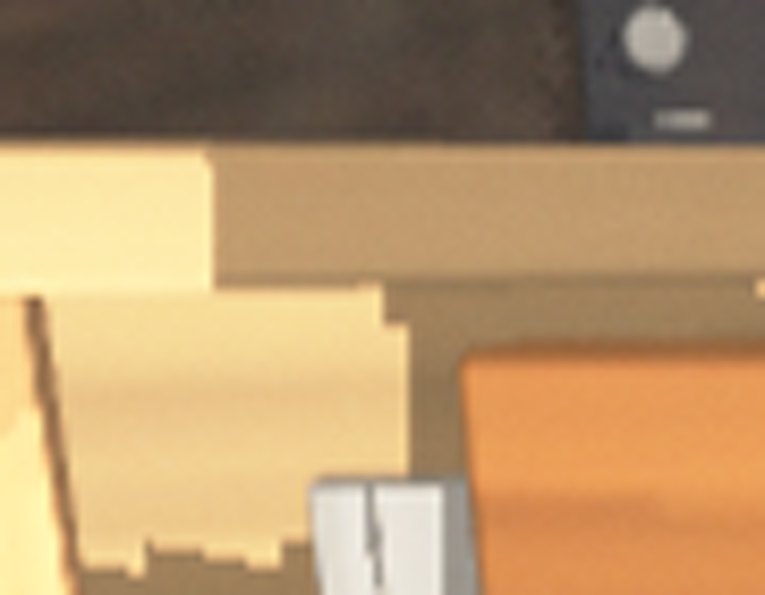

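```bash
python3 -c "
from h import *
crop('w12',340,110,400,160,6.6,'a');crop('w12',15,95,75,145,6.6,'b');crop('w12',50,270,110,320,6.6,'c');crop('s12',235,85,265,110,13.2,'d')
a=[cv2.resize(cv2.imread('pics/%s.png'%k),(396,330)) for k in 'abcd']
cv2.imwrite('pics/wq2.png',np.vstack([np.hstack(a[:2]),np.hstack(a[2:])])[:600])
"
```

```text
(no output)
```

View pics/wq2.png

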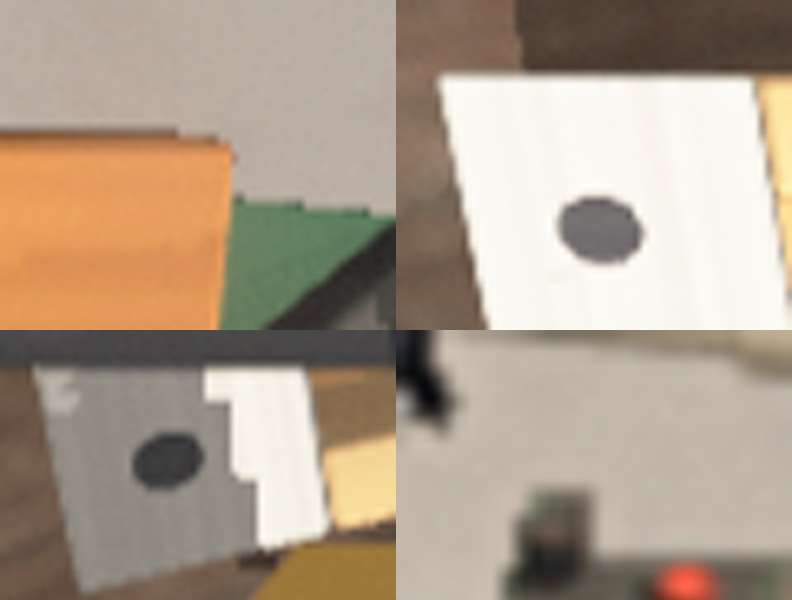

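```bash
python3 -c "
from ins import *
steps([goal(27,8,12),goal(27,8,7.5)],[3,1])"
```

```text
[ -0.1 -12.5   7.9] [ 0.1 -0.   0. ]
[ -0.1 -12.5   8. ] [ 0.1 -0.   0. ]
[ -0.1 -12.5   8. ] [ 0.1 -0.   0. ]
-
[ 0. -2.  4.] [0. 0. 0.]
-
```

```bash
python3 -m creep '[{"tx":0,"ty":-0.0125,"tz":0.008,"rx":0,"ry":0,"rz":0},{"tx":0,"ty":-0.0125,"tz":0.008,"rx":0,"ry":0,"rz":0},{"tx":0,"ty":-0.0125,"tz":0.008,"rx":0.2,"ry":0,"rz":0},{"tx":0,"ty":-0.002,"tz":0.004,"rx":0,"ry":0,"rz":0},{"tx":0,"ty":0,"tz":0,"rx":0,"ry":0,"rz":0},{"tx":0,"ty":0,"tz":0,"rx":0,"ry":0,"rz":0}]';python3 -c "
from ins import *
where(); snap('scene','s13'); crop('s13',185,115,261,175,10,'s13c');steps([goal(27,8,6.3),goal(27,-8.5,-2.1)],[1,3])"
```

```text
time_s: 17.98
tool_pos: [0.5546, 0.2091, 0.1524]
tool_rot: [152.9, -0.0, 104.8]
force: [0.0, 0.3, -2.9]
grip_width: 0.0136
tip box mm: x 6.9 y 0.6 z 6.6 tilt 27.08 yaw 0.05 side 0.02 F [ 0.   0.3 -2.9]
[-0.6  0.9  0.9] [ 0.1 -0.   0. ]
-
[ 0.  -6.2 -0. ] [0. 0. 0.]
[ 0.  -6.2 -0. ] [0. 0. 0.]
[ 0.  -6.2 -0. ] [0. 0. 0.]
-
```

View pics/s13c.png

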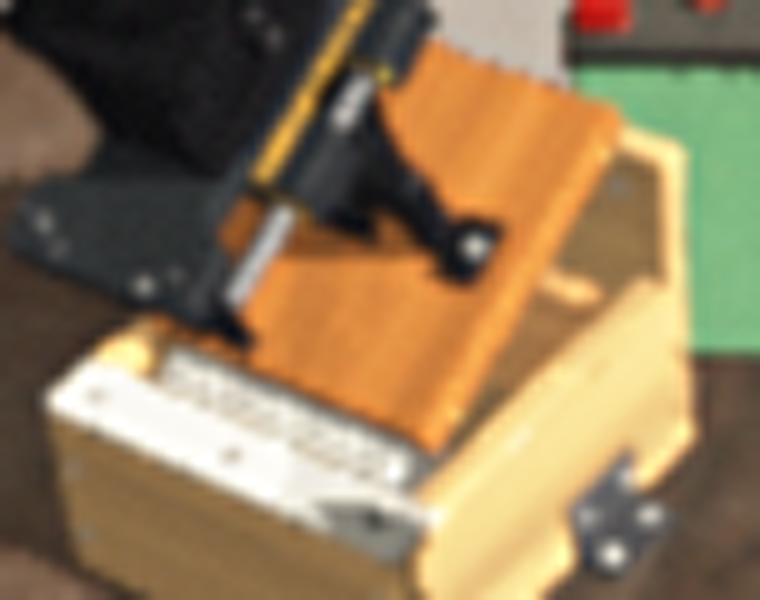

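```bash
python3 -m creep '[{"tx":-0.0005,"ty":0,"tz":0.0008,"rx":0,"ry":0,"rz":0},{"tx":0,"ty":-0.003,"tz":0,"rx":0,"ry":0,"rz":0},{"tx":0,"ty":-0.003,"tz":0,"rx":0,"ry":0,"rz":0},{"tx":0,"ty":-0.003,"tz":0,"rx":0,"ry":0,"rz":0},{"tx":0,"ty":0,"tz":0,"rx":0,"ry":0,"rz":0}]';python3 -c "
from ins import *
where(); snap('scene','s14'); crop('s14',185,115,261,175,10,'s14c');steps([goal(27,-8.5,-2.1)],[3])"
```

```text
time_s: 18.65
tool_pos: [0.5463, 0.2063, 0.1466]
tool_rot: [153.0, 0.0, 104.8]
force: [0.2, -0.4, -2.8]
grip_width: 0.0138
tip box mm: x -1.9 y -0.1 z 0.9 tilt 26.98 yaw 0.07 side -0.00 F [ 0.2 -0.4 -2.8]
[-0.  -2.5 -0.1] [ 0. -0.  0.]
[-0.  -2.5 -0.1] [ 0. -0.  0.]
[-0.  -2.5 -0.1] [ 0. -0.  0.]
-
```

View pics/s14c.png

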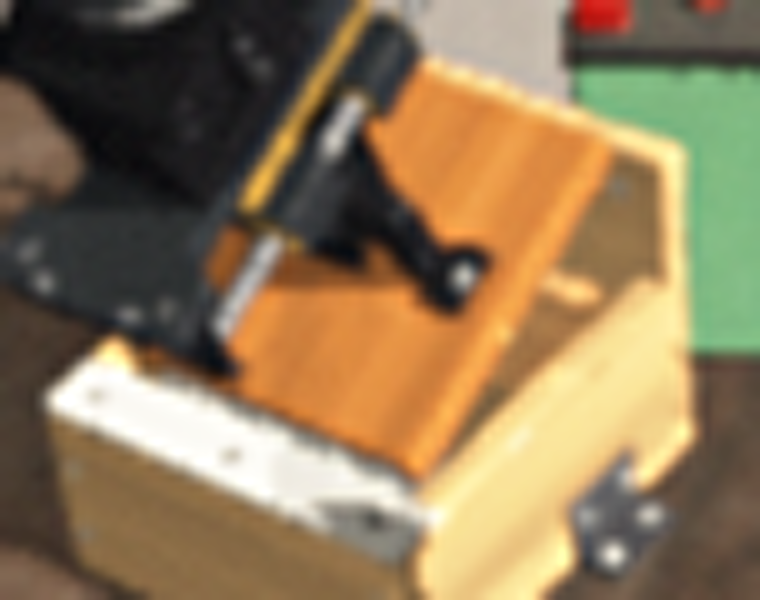

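```bash
python3 -m creep '[{"tx":0,"ty":-0.003,"tz":0,"rx":0,"ry":0,"rz":0},{"tx":0,"ty":-0.003,"tz":0,"rx":0,"ry":0,"rz":0},{"tx":0,"ty":0,"tz":0,"rx":0,"ry":0,"rz":0}]';python3 -c "
from ins import *
where(); steps([goal(20,-9,-1.1),goal(12,-10.5,0),goal(6,-12.5,.7),goal(2,-13.2,1)],[3,3,3,2])"
```

```text
time_s: 19.08
tool_pos: [0.5412, 0.2049, 0.1439]
tool_rot: [153.0, 0.0, 104.8]
force: [0.1, -0.5, -3.5]
grip_width: 0.0138
tip box mm: x -7.3 y -0.1 z -1.9 tilt 26.97 yaw 0.07 side -0.00 F [ 0.1 -0.5 -3.5]
[0.  1.4 3. ] [ 2.3 -0.   0. ]
[0.  1.5 3. ] [ 2.3 -0.   0. ]
[0.  1.6 2.9] [ 2.3 -0.   0. ]
-
[-0.   1.7  3.5] [2.7 0.  0. ]
[-0.   1.8  3.4] [2.7 0.  0. ]
[-0.   2.   3.3] [2.7 0.  0. ]
-
[0.  1.  2.6] [ 2. -0. -0.]
[0.  1.  2.6] [ 2. -0. -0.]
[0.  1.1 2.6] [ 2. -0. -0.]
-
[-0.   1.3  2.8] [2. 0. 0.]
[-0.   1.4  2.7] [2. 0. 0.]
-
```

```bash
python3 -m creep '[{"tx":0,"ty":0.0014,"tz":0.003,"rx":2.3,"ry":0,"rz":0},{"tx":0,"ty":0.0015,"tz":0.003,"rx":2.3,"ry":0,"rz":0},{"tx":0,"ty":0.0016,"tz":0.0029,"rx":2.3,"ry":0,"rz":0},{"tx":0,"ty":0,"tz":0,"rx":0,"ry":0,"rz":0}]';python3 -c "
from ins import *
where(); steps([goal(12,-10.5,0),goal(6,-12.5,.7),goal(2,-13.2,1)],[3,3,2])"
```

```text
time_s: 19.58
tool_pos: [0.55, 0.2072, 0.1382]
tool_rot: [159.8, 0.0, 104.7]
force: [-0.3, 0.1, -2.5]
grip_width: 0.0136
tip box mm: x -7.5 y -0.1 z -0.8 tilt 20.17 yaw 0.05 side -0.01 F [-0.3  0.1 -2.5]
[0.  1.2 3.5] [ 2.7 -0.   0. ]
[0.  1.4 3.5] [ 2.7 -0.   0. ]
[0.  1.5 3.4] [ 2.7 -0.   0. ]
-
[0.  1.  2.6] [ 2. -0. -0.]
[0.  1.  2.6] [ 2. -0. -0.]
[0.  1.1 2.6] [ 2. -0. -0.]
-
[-0.   1.3  2.8] [2. 0. 0.]
[-0.   1.4  2.7] [2. 0. 0.]
-
```

```bash
python3 -m creep '[{"tx":0,"ty":0.001,"tz":0.0035,"rx":2.7,"ry":0,"rz":0},{"tx":0,"ty":0.0012,"tz":0.0035,"rx":2.7,"ry":0,"rz":0},{"tx":0,"ty":0.0014,"tz":0.0034,"rx":2.7,"ry":0,"rz":0},{"tx":0,"ty":0,"tz":0,"rx":0,"ry":0,"rz":0}]';python3 -c "
from ins import *
where(); steps([goal(6,-12.5,.7),goal(2,-13.2,1)],[3,2])"
```

```text
time_s: 20.08
tool_pos: [0.556, 0.2087, 0.129]
tool_rot: [167.9, 0.0, 104.7]
force: [-0.1, 0.0, -2.6]
grip_width: 0.0133
tip box mm: x -11.3 y -0.2 z -0.6 tilt 12.07 yaw 0.05 side -0.03 F [-0.1  0.  -2.6]
[0.  1.3 2.5] [2. 0. 0.]
[0.  1.3 2.5] [2. 0. 0.]
[0.  1.4 2.4] [2. 0. 0.]
-
[-0.   1.3  2.8] [2. 0. 0.]
[-0.   1.4  2.7] [2. 0. 0.]
-
```

```bash
python3 -m creep '[{"tx":0,"ty":0.0013,"tz":0.0025,"rx":2,"ry":0,"rz":0},{"tx":0,"ty":0.0013,"tz":0.0025,"rx":2,"ry":0,"rz":0},{"tx":0,"ty":0.0013,"tz":0.0024,"rx":2,"ry":0,"rz":0},{"tx":0,"ty":0,"tz":0,"rx":0,"ry":0,"rz":0}]';python3 -c "
from ins import *
where(); snap('scene','s15'); crop('s15',185,115,261,175,10,'s15c'); steps([goal(2,-13.2,1),goal(0,-13.5,.5)],[2,1])"
```

```text
time_s: 20.58
tool_pos: [0.5605, 0.21, 0.1223]
tool_rot: [173.9, 0.0, 104.8]
force: [0.6, -0.7, -2.9]
grip_width: 0.0133
tip box mm: x -13.0 y -0.2 z 0.6 tilt 6.08 yaw 0.05 side -0.02 F [ 0.6 -0.7 -2.9]
[0.  1.7 2.8] [2. 0. 0.]
[0.  1.8 2.8] [2. 0. 0.]
-
[0.  1.3 3.4] [ 2.  0. -0.]
-
```

View pics/s15c.png

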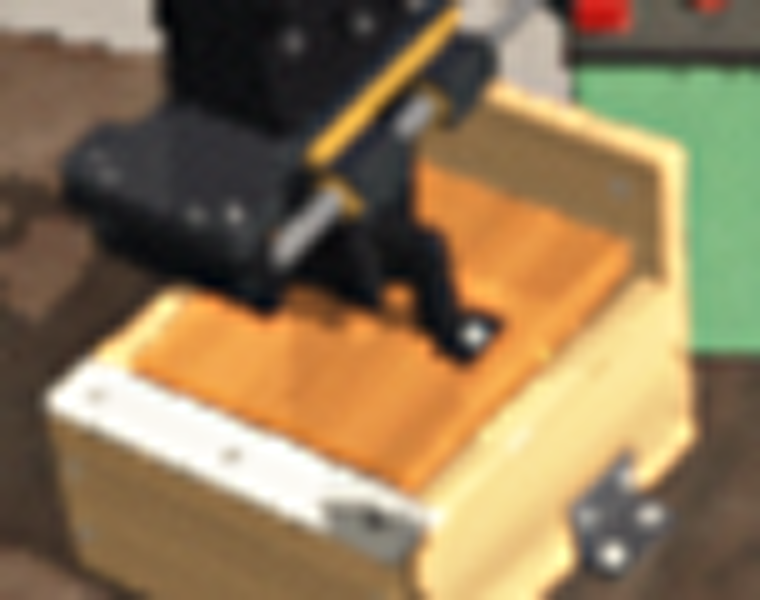

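```bash
python3 -m creep '[{"tx":0,"ty":0.0016,"tz":0.0028,"rx":2,"ry":0,"rz":0},{"tx":0,"ty":0.0016,"tz":0.0028,"rx":2,"ry":0,"rz":0},{"tx":0,"ty":0,"tz":0,"rx":0,"ry":0,"rz":0}]';python3 -c "
from ins import *
where(); steps([goal(0,-13.5,.3)],[1])"
```

```text
time_s: 21.0
tool_pos: [0.564, 0.2109, 0.1171]
tool_rot: [177.9, 0.0, 104.8]
force: [-0.5, -0.3, -2.7]
grip_width: 0.0131
tip box mm: x -13.2 y -0.1 z 0.9 tilt 2.06 yaw 0.06 side -0.01 F [-0.5 -0.3 -2.7]
[0.  1.4 3.6] [2.1 0.  0.1]
-
```

```bash
python3 -m creep '[{"tx":0,"ty":0.0007,"tz":0.0015,"rx":1,"ry":0,"rz":0},{"tx":0,"ty":0.0007,"tz":0.0015,"rx":1,"ry":0,"rz":0},{"tx":0,"ty":0,"tz":0.0005,"rx":0,"ry":0,"rz":0},{"tx":0,"ty":0,"tz":0,"rx":0,"ry":0,"rz":0}]';python3 -c "
from ins import *
where()"
```

```text
time_s: 21.5
tool_pos: [0.5653, 0.2112, 0.1136]
tool_rot: [-180.0, 0.0, 104.8]
force: [0.3, -0.0, -2.8]
grip_width: 0.0134
tip box mm: x -13.7 y -0.2 z 0.4 tilt -0.00 yaw 0.06 side -0.01 F [ 0.3 -0.  -2.8]
```

Still unloaded (−2.8 N is the weight); lower gently until it takes load.

```bash
python3 -m creep '[{"tx":0,"ty":0,"tz":0.001,"rx":0,"ry":0,"rz":0},{"tx":0,"ty":0,"tz":0.0005,"rx":0,"ry":0,"rz":0},{"tx":0,"ty":0,"tz":0,"rx":0,"ry":0,"rz":0}]';python3 -c "
from ins import *
where(); snap('scene','s16'); crop('s16',185,115,261,175,10,'s16c')"
```

```text
time_s: 21.88
tool_pos: [0.5654, 0.2113, 0.1132]
tool_rot: [180.0, -0.0, 104.8]
force: [-2.0, -0.3, 5.5]
grip_width: 0.0135
tip box mm: x -13.6 y -0.1 z -0.0 tilt 0.02 yaw 0.06 side 0.02 F [-2.  -0.3  5.5]
```

View pics/s16c.png

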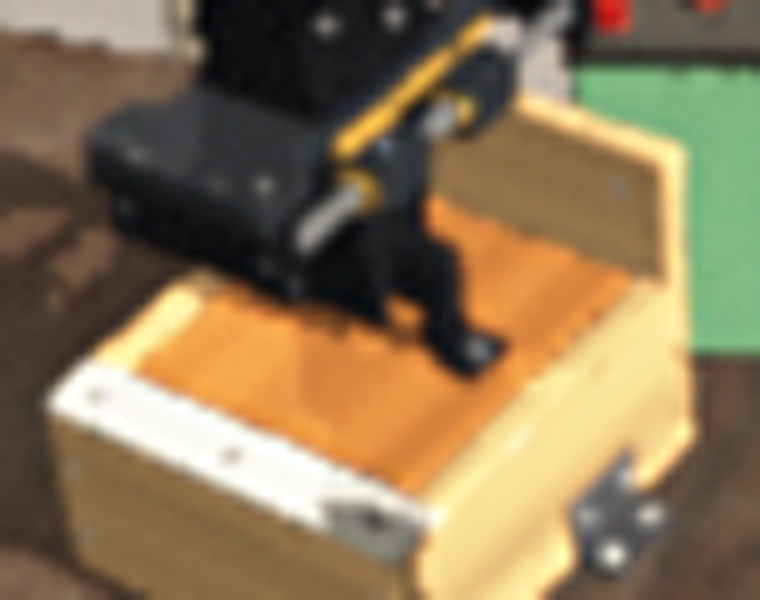

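```bash
python3 -m creep '[{"tx":0,"ty":0,"tz":0,"rx":0,"ry":0,"rz":0},{"tx":0,"ty":0,"tz":0,"rx":0,"ry":0,"rz":0},{"tx":0,"ty":0,"tz":0,"rx":0,"ry":0,"rz":0},{"tx":0,"ty":0,"tz":-0.01,"rx":0,"ry":0,"rz":0},{"tx":0,"ty":0,"tz":-0.02,"rx":0,"ry":0,"rz":0},{"tx":0,"ty":0,"tz":-0.04,"rx":0,"ry":0,"rz":0},{"tx":0,"ty":0,"tz":-0.04,"rx":0,"ry":0,"rz":0},{"tx":-0.05,"ty":0,"tz":-0.02,"rx":0,"ry":0,"rz":0},{"tx":-0.06,"ty":-0.02,"tz":0,"rx":0,"ry":0,"rz":0},{"tx":-0.04,"ty":-0.02,"tz":0,"rx":0,"ry":0,"rz":0},{"tx":0,"ty":0,"tz":0,"rx":0,"ry":0,"rz":0},{"tx":0,"ty":0,"tz":0,"rx":0,"ry":0,"rz":0}]' 0.045 40;python3 -c "
from ins import *
snap('scene','s17');snap('wrist','w17'); crop('s17',185,115,261,175,10,'s17c'); snap('top','t17')
c=load('w17');a=np.radians(YAW)
for q in [(2.5,60,14),(2.5,-60,14),(137.5,60,14),(137.5,-60,14)]: print(proj(c,boxpt(*q)).round(1),'from seated model')
"
```

```text
time_s: 23.42
tool_pos: [0.5653, 0.0577, 0.2436]
tool_rot: [179.9, -0.1, 104.8]
force: [-0.2, 1.1, -0.1]
grip_width: 0.0452
[227.2 -51.2] from seated model
[230.3  93.6] from seated model
[381.8 -50.2] from seated model
[367.9  94.2] from seated model
```

View pics/s17c.png

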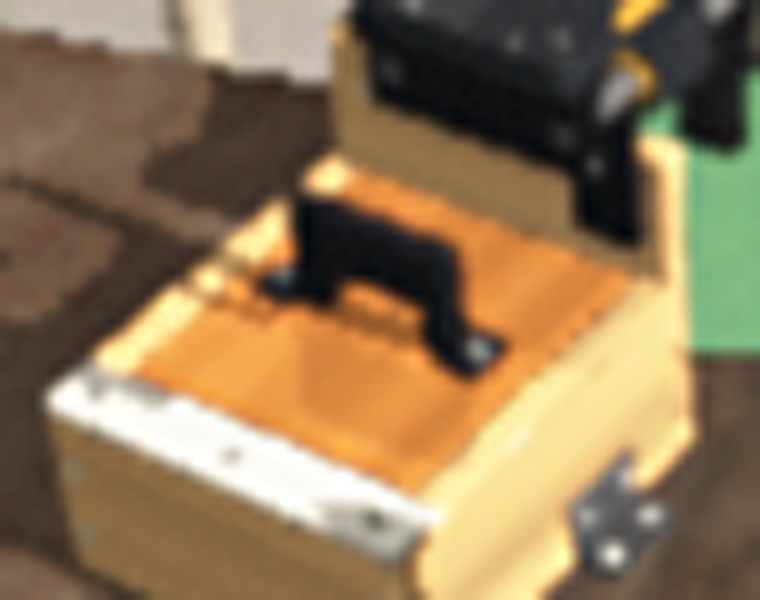

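View pics/w17.png

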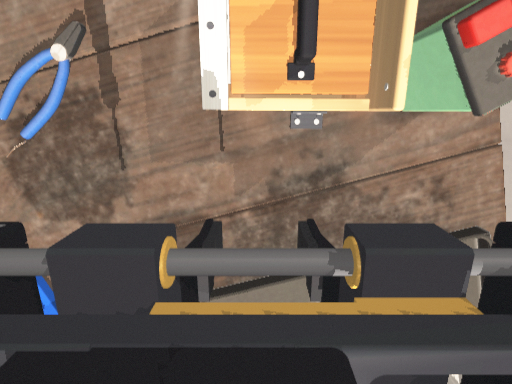

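View pics/t17.png

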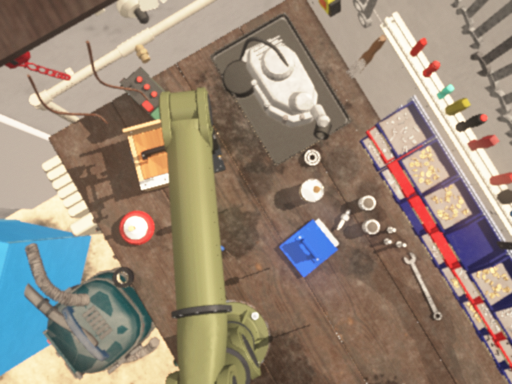

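```bash
python3 -c "
from h import *
print(env.get_obs()['force'],env.get_obs()['joint_velocities'].round(1)); print(env.sign_off())"
```

```text
[ 0.22437486 -1.11791622 -0.51391016] [-0.1  0.3  0.1  0.2  0.3 -0.1 -0. ]
the job is handed in; nothing more can be done
None
```

The job is handed in at about 23.6 s of the 53 s allowed. The leftmost piston stands inside the box and the wooden lid is seated.

- **Piston:** I set it down near the middle of the box floor. A wrist picture just before closing the box showed it upright.
- **Lid:** I took the board at 27° tilt, slid its tongue under the lip, and rotated it flat. There was no contact force until it took the load on its seat (5.5 N, tilt 0.0°, tongue tip 13.6 mm inside the lip edge). The bar was then released.
- **Last checks:** The final pictures show the board flat between lip and backboard, flush along both. The gripper is open, clear, and reading about zero force. The tin, bearing, oiler, spark plug, blue board and other two pistons look where they started.
- **Disagreements:** My last wrist picture was cropped at the top, so I checked the lid's left side only in the scene view. In that wrist picture the far edge of the lid appeared a few pixels from where I predicted it; I did not follow this up, since that edge is in shadow. An earlier mid-air check of the held board was also 1–3 pixels off at its near edge, and the insertion met no resistance.

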